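Switch on the gate barrier with its key

TASK

Take the flat-headed key (not the round-headed one) out of its stand, push it fully home into the key switch on the sloped gate console, and with the key turn the switch clockwise all the way to its stop, the on position. Leave the key in the switch, let go of it, and leave the other key, the jar, the flask and the ink tin where they are.

Things in the scene. Friction and masses are not known exactly. Their poses are not given: they have to be found in the camera images.
- flat_key: The key to use, 90 mm long, 90 g, upright in its stand. Origin at the blade tip, z towards the head. Steel blade 20 (x) by 8 (y) mm, z 0 to 36 mm, last 4 mm stepped in to 16 x 5; round shoulder 34 mm across, z 36 to 42; flat black plastic head 56 (x) by 14 (y) mm, z 42 to 90: grip it across the 14 mm. Half a turn about z leaves it the same.
- round_key: A key for something else, to be left alone: 84 mm long, origin at its tip, z up; round shank 18 mm across, 36 mm long, shoulder 34 mm across, and a round black head 46 mm across, z 42 to 84. Upright in its own stand.
- flat_stand: Fixed grey plastic block 70 x 70 x 30 mm high, origin at the centre of its underside, with a slot 22 (x) x 10 (y) mm, 22 mm deep, in which the flat key stands (tip 8 mm above the table).
- round_stand: Fixed grey plastic block of the same size with a round hole 20 mm across, 22 mm deep, in which the round key stands. The two stands may change places.
- console: Fixed grey gate-barrier console, 220 mm wide (y), about 185 mm deep (x), 110 mm high at the back; origin on the table under its centre. Its aluminium face slopes 28 degrees from level, rising away from the robot's side (towards its own +x). The key switch stands out of the middle of the face.
- lock_mouth (a point): Centre of the slot's mouth, on the outer face of the turning steel drum (62 mm across, 42 mm out from the sloped face). z points out of the slot (28 degrees from vertical), x along its long side, y its short side; turns with the drum. Slot 22.5 (x) x 10.5 (y) mm, 38 deep, lead-in sloped from 28 x 16 over 5 mm. Key home: shoulder on this face, blade 36 mm in.
- lock_home (a point): Point on the slot's axis 36 mm below the mouth: the tip of the key is here when the key is fully home. Same axes as lock_mouth.
- lock (a joint): Turn of the key switch in rad: starts near 0 (off, 0 to 0.2, the slot pointing about up the slope), grows clockwise seen looking at the face, stop at 1.25 (on). Stiff: stays where it is left; about 0.1 N m to turn. The key has about 0.12 rad of play in the slot.
- jar: Closed amber glass jar, 72 mm across, 115 mm high, origin under its centre; leave alone.
- flask: Red flask, 68 mm across, 210 mm high, origin under its centre; leave alone.
- ink_tin: Red round ink tin, 72 mm across, 18 mm high, origin under its centre; leave alone.
Things that resemble listed ones, but are neither listed nor needed, are in the scene too. Leave any pink look-alike of the flat_key alone. Leave any yellow look-alike of the flat_stand alone.

How it is judged (in metres and radians):
On the way, in this order (a step that is already met when the one before it is completed fails the run):
1. the flat key is out of its stand (distance between flat_key and flat_stand above 0.06 m), for 0.1 s.
2. the flat key is fully home in the switch (tip within 5 mm of its home point), the switch still short of half way (distance between flat_key and lock_home below 0.005 m and value of joint lock below 0.6 rad), for 0.1 s.
At the end, for the whole second after the job is handed in: The flat key is fully home in the switch (tip within 5 mm of the home point, straight within 0.12 rad) and at rest, the switch is turned on (above 1.12 rad, stop at 1.25), and the key is released; the other key, jar, flask and tin stand where they were (distance between flat_key and lock_home below 0.005 m and angle between the z axis of flat_key and the z axis of lock_mouth, either way round below 0.12 rad and value of joint lock above 1.12 rad and linear speed of flat_key below 0.02 m/s); the robot touches nothing.
It fails at once if the switch is turned past half way without the key home in it (value of joint lock above 0.65 rad and distance between flat_key and lock_home above 0.015 m).
It fails at once if the round key is moved more than 30 mm (distance of round_key from where it was at the start of the episode above 0.03 m).
It fails at once if the jar is moved more than 30 mm (distance of jar from where it was at the start of the episode above 0.03 m).
It fails at once if the flask is moved more than 30 mm (distance of flask from where it was at the start of the episode above 0.03 m).
It fails at once if the ink tin is moved more than 30 mm (distance of ink_tin from where it was at the start of the episode above 0.03 m).
It also fails if it takes over 54 s, if anything falls off the work surface, if the arm or the gripper's body presses on something with over 40 N, if the wrist force passes 120 N, or if a joint passes its speed limit or range.

ROBOT

A 6-joint arm with a two-finger parallel gripper is mounted at the origin on the work surface. World frame = base frame: x ahead of the robot, y to its left, z up, the work surface at z = 0. Lengths are in m, angles in degrees, forces in N, time in s.
With the tool pointing down it reaches from about 0.35 to 0.875 m from the base axis. Payload 4.2 kg.
Tool frame: the origin (TCP) lies between the finger pads; the fingertips stand 8 mm ahead of it and the grasp point (between the pads) lies 11 mm behind it; x points along the fingers, y is the direction in which the jaws open and shut, and the axes are right-handed (so a half turn about x gives the same grasp; the last joint's range is limited). The gripper opens to 87 mm and grips with 3 to 60 N. Pads are 19 mm wide; open, the fingers measure 117 mm over their backs; the gripper's body (75 mm by 190 mm) begins 51 mm behind the grasp point.
Start: joints at [82.483, 22.042, 0.453, 0, -68.411, -14.817], TCP at [0.237, 0.578, 0.231] pointing down, gripper open.
Joint ranges: [-179.83, 179.83], [-69.29, 118.12], [-61.27, 80.66], [-181.25, 117.63], [-171.15, -9.14], [-177.46, 177.46]. Speed limits (degrees/s): [159.86, 159.86, 180, 180, 180, 180].

INTERFACE

Orientations are given as a 3x3 rotation matrix whose columns are the frame's x, y, z axes.
In Python, from station import r gives the robot as it stands. The module is installed in compiled form; this text tells all that it offers.
- The arm moves only by the tool move_arm, never from a script. Its argument "increments" is one flat list of numbers, 7 for each row, row after row: the turn, a rotation vector about the tool's x, y, z in degrees, then the shift along the tool's x, y, z in m, then the finger opening in m, from 0 to 0.087. A call has 1 to 12 rows; each row is the pose to reach, as a shift and turn from the pose commanded when the call began, along the tool's axes at that moment; what a row does not reach only later rows make up. A row lasts 1/12 s, in which the tool goes at most 41.7 mm and 7.16 degrees, less where a joint would pass 70% of its speed; a pose out of reach is approached as far as the arm can. A call with a gripper value outside its range is refused whole. The fingers move at their own pace and stop on an object; the grip force is fixed at half the most. Time passes only in rows, so rows that repeat a pose let the fingers close. It gives the time, the measured TCP pose, the force and the opening at its end, in the units of the state.
- r.sense(): the state, without advancing time (a new reading comes with each control period).
- r.capture(name): name is "side" or "top"; returns the picture (420x560x3 uint8, red, green, blue); there is no depth.
- r.calibration(name): a dict with "fx", "fy", "cx", "cy" (pixels), "D" ([k1, k2, p1, p2, k3] as OpenCV has them; the pictures are not rectified), "rvec" (rotation vector, rad) and "tvec" (3), from world to camera coordinates, as OpenCV has them. Camera axes: x right, y down, z forward; pixel columns grow to the right and rows downward; lengths in m; the calibration is good to about 2 mm. A picture is of the moment at which its call begins. calibration takes no time and is no camera call.
- r.finish_job(): hands the job in, once; it reports no verdict.
The state is a dict: "time_s": time; "joints": joint angles; "joint_velocities": joint speeds; "effort": joint torques, N m; "tcp_pos": TCP position; "ee_rot": TCP orientation; "wrist_force": force on the tool from outside, world axes, zero at the start; "moment": the same for the moment, N m; "gripper_width": opening from 0.0 (shut) to 1.0 (fully open).
Only numpy, scipy, OpenCV 4.12 (cv2) and the standard library are available. Lean on these libraries where they do the work, as an engineer would, in place of code of your own. Each camera call takes 0.05 s, during which the arm holds its last target.

## Working session

There is one attempt and no reset: what is moved stays moved. The work goes in short steps, Python scripts to look and compute and a tool call to move; the robot and the scene stay as the last step left them, time stands still between calls to the robot, and variables do not carry over. Pictures are saved under pics/ and viewed, and the job is handed in when it is done.

Besides the shell and the picture viewer there is one more tool, called after "Emit:" in YAML: its name, and indented under it one key for each argument. move_arm: Moves the arm, as the interface text tells. Its arguments: {"type":"object","properties":{"increments":{"type":"array","items":{"type":"number"}}},"required":["increments"]}

```bash
mkdir -p pics; python3 - <<'E'
from station import r
import cv2,numpy as np
for n in("side","top"):
    im=r.capture(n);cv2.imwrite(f"pics/{n}0.png",im[:,:,::-1]);c=r.calibration(n);print(n,c)
    R=cv2.Rodrigues(np.array(c["rvec"],float))[0];print(-R.T@np.array(c["tvec"]).ravel(),R)
print(r.sense())
E
```

```text
side {'fx': 431.7870961317429, 'fy': 431.7870961317429, 'cx': 287.848536489987, 'cy': 208.0683972447739, 'D': array([-0.11478342,  0.        ,  0.        ,  0.        ,  0.        ]), 'rvec': array([ 1.97815732, -0.80342069,  0.44113275]), 'tvec': array([-0.36037645,  0.29495106,  0.83723122])}
[-0.12831732 -0.66817372  0.67446422] [[ 0.72209916 -0.6916576  -0.01351168]
 [-0.35982368 -0.35883556 -0.8612572 ]
 [ 0.59084662  0.62677492 -0.50798964]]
top {'fx': 434.7034029502157, 'fy': 434.7034029502157, 'cx': 280.6097463009498, 'cy': 205.79316408245143, 'D': array([-0.11959275,  0.        ,  0.        ,  0.        ,  0.        ]), 'rvec': array([ 1.97890113, -2.25809079,  0.22710295]), 'tvec': array([0.09715623, 0.56727598, 1.16067811])}
[0.33612974 0.05488453 1.24996781] [[-0.13132772 -0.99133838  0.00111688]
 [-0.97170697  0.12850378 -0.19817249]
 [ 0.19631247 -0.02711082 -0.98016653]]
{'time_s': 0.1, 'joints': array([ 8.24839077e+01,  2.20858582e+01,  3.87235284e-01, -2.38052889e-02,
       -6.84109450e+01, -1.48144127e+01]), 'joint_velocities': array([ 0.02436458, -0.0800734 ,  0.21625239,  0.09126147,  0.05560604,
        0.01934732]), 'effort': array([ 5.62977982e-05, -3.91687167e+01,  1.87935483e+01,  4.23193887e+00,
        1.34487479e-02, -7.54532948e-05]), 'tcp_pos': array([0.23728162, 0.57764194, 0.22957558]), 'ee_rot': array([[-6.33150508e-04, -3.80089829e-01, -9.24949361e-01],
       [-1.84532606e-03, -9.24947528e-01,  3.80090339e-01],
       [-9.99998097e-01,  1.94748756e-03, -1.15758672e-04]]), 'wrist_force': array([ 0.23343253,  0.67828531, -0.3799901 ]), 'moment': array([0.02809194, 0.00351162, 0.00453525]), 'gripper_width': 0.9996873401274066}
```

View pics/side0.png

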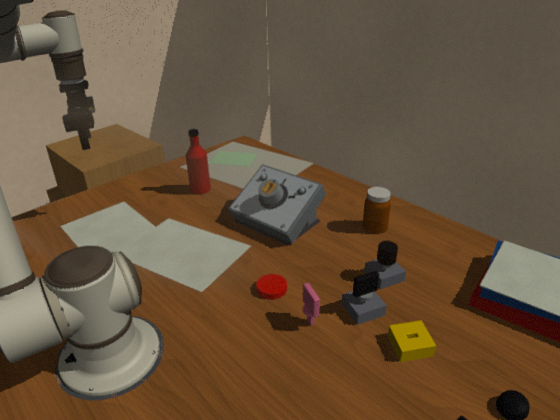

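View pics/top0.png

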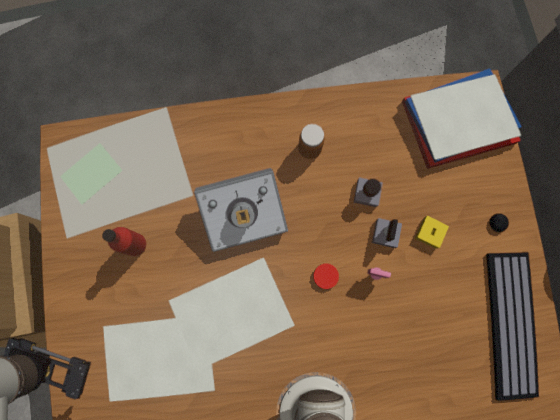

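The side view shows the flat key at about (366,285), the round key at (387,255) and the console drum at (272,192). In the top view they are at (390,232), (370,190) and (243,213). The pink decoy is at top (379,273). I'll zoom in on these.

```bash
python3 - <<'E'
import cv2,numpy as np
t=cv2.imread("pics/top0.png");s=cv2.imread("pics/side0.png")
def z(im,x,y,w,h,k,n): cv2.imwrite(n,cv2.resize(im[y:y+h,x:x+w],None,fx=k,fy=k,interpolation=cv2.INTER_CUBIC))
z(t,340,160,100,75*4//3,6,"pics/zt_keys.png")
z(t,190,165,100,95,6,"pics/zt_con.png")
z(s,330,230,100,95,6,"pics/zs_keys.png")
z(s,225,155,110,90,6,"pics/zs_con.png")
E
```

```text
(no output)
```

View pics/zt_keys.png

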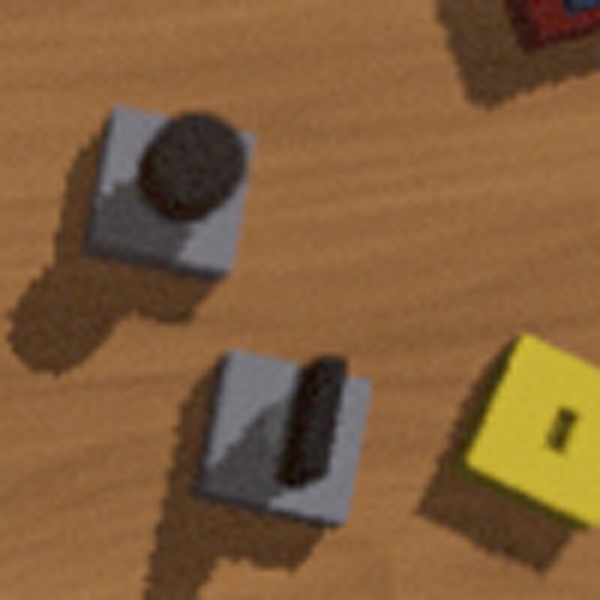

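View pics/zt_con.png

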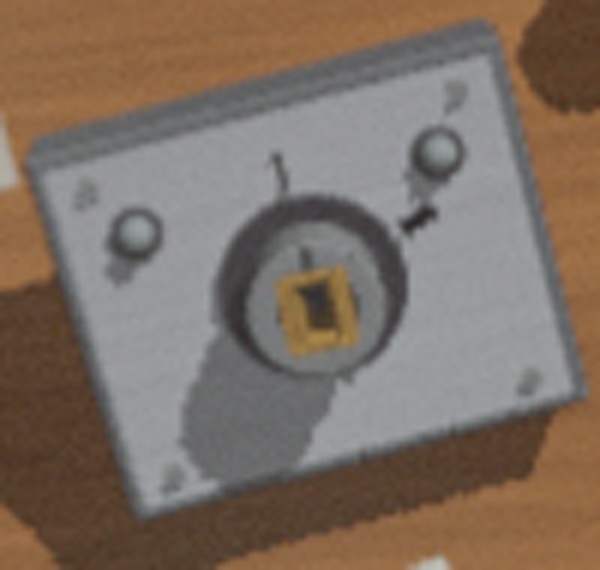

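View pics/zs_keys.png

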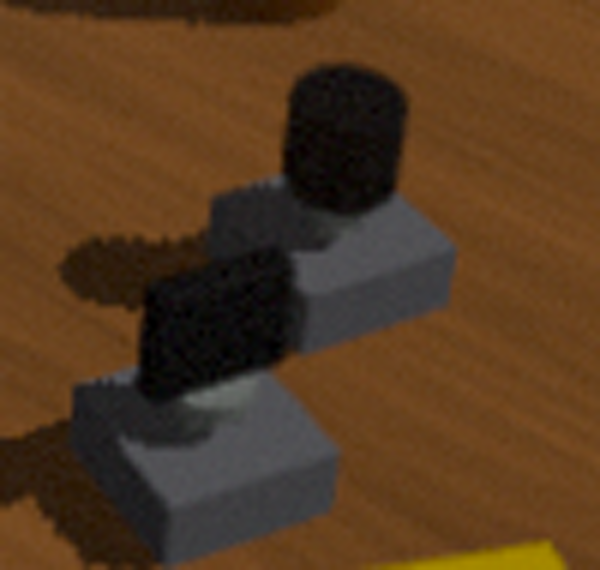

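View pics/zs_con.png

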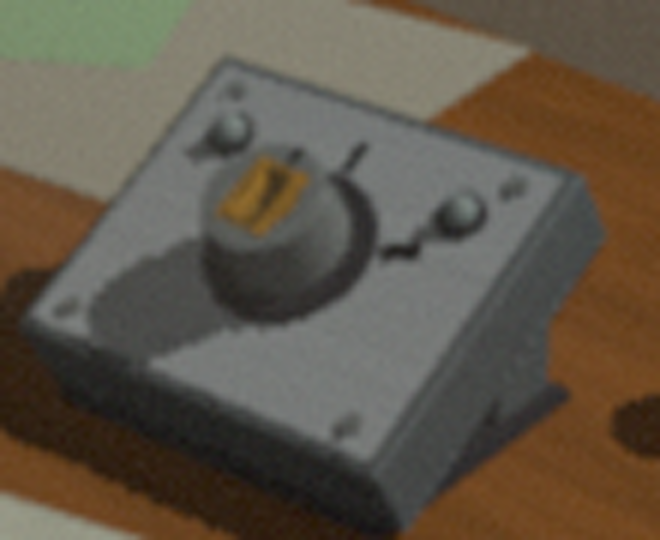

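```bash
cat > h.py <<'E'
from station import r
import cv2,numpy as np
C={}
for n in("side","top"):
    c=r.calibration(n);K=np.array([[c["fx"],0,c["cx"]],[0,c["fy"],c["cy"]],[0,0,1.]])
    R=cv2.Rodrigues(np.array(c["rvec"],float))[0];t=np.array(c["tvec"],float).ravel()
    C[n]=(K,np.array(c["D"]),R,t,-R.T@t)
def rays(n,p):
    K,D,R,t,o=C[n]
    u=cv2.undistortPoints(np.array(p,float).reshape(-1,1,2),K,D).reshape(-1,2)
    d=np.c_[u,np.ones(len(u))]@R
    return o,d/np.linalg.norm(d,axis=1)[:,None]
def onz(n,p,z):
    o,d=rays(n,p);return o+d*((z-o[2])/d[:,2])[:,None]
def tri(ps,pt):
    o1,d1=rays("side",ps);o2,d2=rays("top",pt);out=[]
    for a,b in zip(d1,d2):
        s=np.linalg.lstsq(np.c_[a,-b],o2-o1,rcond=None)[0]
        p,q=o1+s[0]*a,o2+s[1]*b;out.append(np.r_[(p+q)/2,np.linalg.norm(p-q)*1000])
    return np.array(out)
def proj(n,P):
    K,D,R,t,o=C[n];return cv2.projectPoints(np.array(P,float).reshape(-1,1,3),cv2.Rodrigues(R)[0],t,K,D)[0].reshape(-1,2)
def blob(m,seed):
    n,l,st,ce=cv2.connectedComponentsWithStats(m.astype(np.uint8));i=np.argmin([np.linalg.norm(c-seed) if k else 1e9 for k,c in enumerate(ce)])
    return (l==i),ce[i],st[i]
E
cat > m.py <<'E'
from h import *
np.set_printoptions(suppress=True,precision=4)
s=cv2.imread("pics/side0.png");t=cv2.imread("pics/top0.png")
ft=np.array([(230,350),(372,380),(343,523),(197,493)])/6+[340,160]
P=onz("top",ft,.03);print("stand",P,P.mean(0))
print("edges",np.linalg.norm(np.roll(P,-1,0)-P,axis=1),[np.degrees(np.arctan2(*(d[[1,0]]))) for d in np.roll(P,-1,0)-P])
# side stand top corners: left,(back hidden),right,front
fs=np.array([(75,387),(170,510),(335,455)])/6+[330,230]
print("side stand",onz("side",fs,.03), "mid",onz("side",(fs[[0]]+fs[[2]])/2,.03))
# face corners
fct=np.array([(32,165),(492,52),(585,395),(140,515)])/6+[190,165]
fcs=np.array([(225,58),(580,180),(370,465),(30,325)])/6+[225,155]
F=tri(fcs,fct);print("face",F)
c=F[:,:3].mean(0);u,sv,v=np.linalg.svd(F[:,:3]-c);nn=v[2]*np.sign(v[2][2]);print("normal",nn,"tilt",np.degrees(np.arccos(nn[2])),"c",c,sv)
ex=(F[0]+F[1]-F[2]-F[3])[:3]/2;ey=(F[0]+F[3]-F[1]-F[2])[:3]/2;print(ex,np.linalg.norm(ex),np.degrees(np.arctan2(ex[1],ex[0])),ey,np.linalg.norm(ey),np.degrees(np.arctan2(-ey[0],ey[1])))
res={}
for n,im,seed in(("side",s,(268.5,187)),("top",t,(243,217))):
    h=cv2.cvtColor(im,cv2.COLOR_BGR2HSV);m=(h[...,0]>10)&(h[...,0]<30)&(h[...,1]>110)&(h[...,2]>90)
    w=np.zeros_like(m);x,y=map(int,seed);w[y-13:y+14,x-13:x+14]=1;m&=w
    pts=cv2.findNonZero(m.astype(np.uint8));hull=cv2.convexHull(pts);rc=cv2.minAreaRect(hull)
    M=cv2.moments(hull);res[n]=(M["m10"]/M["m00"],M["m01"]/M["m00"]);print(n,len(pts),rc,res[n]);print(cv2.boxPoints(rc))
print("brass",tri([res["side"]],[res["top"]]))
E
python3 m.py
```

```text
stand [[ 0.5074 -0.2516  0.03  ]
 [ 0.4839 -0.3173  0.03  ]
 [ 0.4184 -0.291   0.03  ]
 [ 0.442  -0.2241  0.03  ]] [ 0.4629 -0.271   0.03  ]
edges [0.0698 0.0706 0.0709 0.071 ] [np.float64(-109.6742196055141), np.float64(158.12179186793543), np.float64(70.57430726215708), np.float64(-22.766687532163857)]
side stand [[ 0.4474 -0.2283  0.03  ]
 [ 0.4222 -0.2926  0.03  ]
 [ 0.485  -0.3174  0.03  ]] mid [[ 0.4665 -0.2734  0.03  ]]
face [[0.6269 0.2429 0.1303 2.7963]
 [0.6544 0.0323 0.1277 8.8858]
 [0.5042 0.0111 0.0536 3.3074]
 [0.478  0.2218 0.0463 6.7858]]
normal [-0.4619 -0.0489  0.8856] tilt 27.67600701949291 c [0.5659 0.127  0.0895] [0.2124 0.1705 0.0046]
[0.1495 0.0212 0.0791] 0.17048519784980645 8.053706519958038 [-0.0268  0.2107 -0.0024] 0.21237226455928354 7.2581718106900235
side 93 ((268.20001220703125, 187.10000610351562), (10.28591251373291, 11.62755298614502), 26.56505012512207) (268.31, 187.16666666666663)
[[261.  190. ]
 [266.2 179.6]
 [275.4 184.2]
 [270.2 194.6]]
top 109 ((242.52943420410156, 216.11766052246094), (12.611852645874023, 11.641709327697754), 75.96376037597656) (242.301404853129, 216.25670498084293)
[[235.353  211.4118]
 [246.6471 208.5883]
 [249.7059 220.8235]
 [238.4118 223.6471]]
brass [[0.5474 0.1265 0.1269 2.2786]]
```

```bash
cat > lock.py <<'E'
from h import *
np.set_printoptions(suppress=True,precision=4)
yaw=np.radians(7.5);th=np.radians(28)
ux=np.array([np.cos(th)*np.cos(yaw),np.cos(th)*np.sin(yaw),np.sin(th)])
n=np.array([-np.sin(th)*np.cos(yaw),-np.sin(th)*np.sin(yaw),np.cos(th)]);uy=np.cross(n,ux)
p0=np.array([.547,.1255,.1268])
bt=np.array([(278,283),(345,268),(357,343),(292,357)])/6+[190,165]
bs=np.array([(252,153),(308,165),(270,237),(218,220)])/6+[225,155]
for nm,b in(("top",bt),("side",bs)):
    o,d=rays(nm,b);P=o+d*(((p0-o)@n)/(d@n))[:,None]
    q=np.c_[(P-p0)@ux,(P-p0)@uy]*1000;print(nm,q,q.mean(0))
    for i in range(4):
        e=q[(i+1)%4]-q[i];print(np.linalg.norm(e),np.degrees(np.arctan2(e[1],e[0])))
E
python3 lock.py
python3 - <<'E'
import sys;sys.path.insert(0,'.')
from h import *
print("round",onz("top",[(372,187.5)],.092),"pink",onz("top",[(379,273)],.05),"flask base",onz("side",[(199,190)],0),"jar",onz("side",[(376,229)],0))
T=np.array([.4647,-.272,.35]);s=r.sense();print(s["ee_rot"].T@(T-s["tcp_pos"]), s["ee_rot"].T@(np.array([.42,.15,.35])-s["tcp_pos"]))
E
```

```text
top [[ 14.6769  13.9594]
 [ 13.5283 -15.9082]
 [-21.1435 -12.3772]
 [-19.7352  16.7862]] [-3.1684  0.615 ]
29.88964913652803 -92.20228165623048
34.85114313500078 174.1851435210005
29.1973958152194 87.23527357003923
34.52797676856731 -4.695979568747092
side [[ 18.9859  17.9715]
 [ 22.997  -12.7884]
 [-17.7483 -20.1747]
 [-19.1621   9.9069]] [ 1.2681 -1.2712]
31.02033176858751 -82.57056866943618
41.4093470487988 -169.72503939173185
30.11476838204839 92.69097679453174
38.99117612658503 11.93677285440484
round [[ 0.5860299  -0.23370479  0.092     ]] pink [[ 0.35357559 -0.22231826  0.05      ]] flask base [[0.52840194 0.46068578 0.        ]] jar [[ 0.75207986 -0.09787825  0.        ]]
[-0.11900031  0.69966932 -0.53330512] [-0.11975074  0.32633148 -0.33156176]
```

Emit:
move_arm:
  increments: [0, 0, 0, -0.12, 0.326, -0.332, 0.06, 0, 0, 0, -0.12, 0.326, -0.332, 0.06, 0, 0, 0, -0.12, 0.326, -0.332, 0.06, 0, 0, 0, -0.12, 0.326, -0.332, 0.06, 0, 0, 0, -0.12, 0.326, -0.332, 0.06, 0, 0, 0, -0.12, 0.326, -0.332, 0.06, 0, 0, 0, -0.12, 0.326, -0.332, 0.06, 0, 0, 0, -0.12, 0.326, -0.332, 0.06, 0, 0, 0, -0.12, 0.326, -0.332, 0.06, 0, 0, 0, -0.12, 0.326, -0.332, 0.06, 0, 0, 0, -0.12, 0.326, -0.332, 0.06, 0, 0, 0, -0.12, 0.326, -0.332, 0.06]

```text
time_s: 1.1
tcp_pos: [0.4213, 0.1473, 0.3518]
ee_rot: [[0.001, -0.382, -0.924], [0.0, -0.924, 0.382], [-1.0, -0.001, -0.001]]
wrist_force: [1.4, 0.3, 0.0]
gripper_width: 0.694
```

Emit:
move_arm:
  increments: [-1.5, 0, 0, 0.15, 0.371, -0.2, 0.06, -1.5, 0, 0, 0.15, 0.371, -0.2, 0.06, -1.5, 0, 0, 0.15, 0.371, -0.2, 0.06, -1.5, 0, 0, 0.15, 0.371, -0.2, 0.06, -1.5, 0, 0, 0.15, 0.371, -0.2, 0.06, -1.5, 0, 0, 0.15, 0.371, -0.2, 0.06, -1.5, 0, 0, 0.15, 0.371, -0.2, 0.06, -1.5, 0, 0, 0.15, 0.371, -0.2, 0.06, -1.5, 0, 0, 0.15, 0.371, -0.2, 0.06, -1.5, 0, 0, 0.15, 0.371, -0.2, 0.06, -1.5, 0, 0, 0.15, 0.371, -0.2, 0.06, -1.5, 0, 0, 0.15, 0.371, -0.2, 0.06]

```text
time_s: 2.1
tcp_pos: [0.4633, -0.2724, 0.1969]
ee_rot: [[-0.006, -0.361, -0.933], [0.001, -0.933, 0.361], [-1.0, 0.001, 0.006]]
wrist_force: [0.9, -0.3, -0.2]
gripper_width: 0.692
```

```bash
cat > look.py <<'E'
import sys
from h import *
np.set_printoptions(suppress=True,precision=4)
tag=sys.argv[1];S=r.sense()
print(S["tcp_pos"],S["joints"],S["gripper_width"],S["wrist_force"],S["moment"],S["time_s"]);print(S["ee_rot"])
ims=[]
for n in("side","top"):
    im=r.capture(n)[:,:,::-1];cv2.imwrite(f"pics/{n}_{tag}.png",im)
    p=proj(n,[S["tcp_pos"]])[0];x,y=int(p[0])-45,int(p[1])-(45 if len(sys.argv)<3 else int(sys.argv[2]));x=max(0,min(470,x));y=max(0,min(330,y));print(n,"crop",x,y,"tcp",p)
    ims.append(cv2.resize(im[y:y+90,x:x+90],None,fx=4.4,fy=4.4,interpolation=cv2.INTER_CUBIC))
cv2.imwrite(f"pics/z_{tag}.png",np.hstack(ims))
E
python3 look.py a
```

```text
[ 0.4633 -0.2724  0.1969] [-13.1565  15.3087 -14.5613   0.0035 -60.4749  81.9903] 0.6916840204507705 [ 0.9327 -0.2765 -0.2308] [-0.0315 -0.0745  0.0479] 2.1
[[-0.0059 -0.361  -0.9325]
 [ 0.0013 -0.9325  0.361 ]
 [-1.      0.0009  0.006 ]]
side crop 324 191 tcp [369.6465 236.9138]
top crop 359 178 tcp [404.3745 223.1813]
```

View pics/z_a.png

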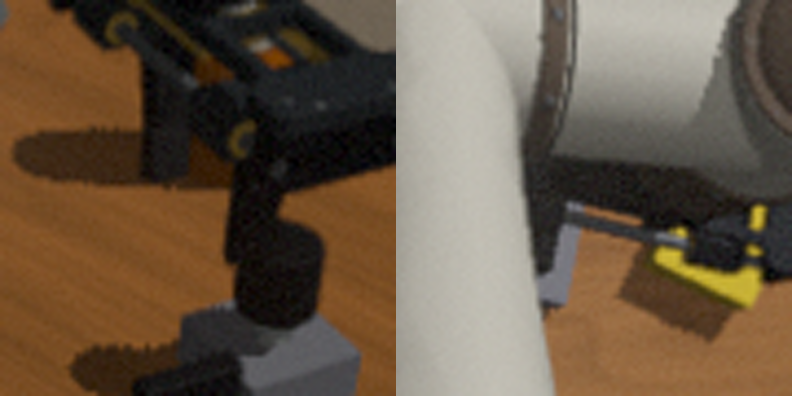

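Emit:
move_arm:
  increments: [0, 0, 0, 0.04, 0, -0.001, 0.06, 0, 0, 0, 0.08, 0, -0.001, 0.06, 0, 0, 0, 0.11, 0, -0.001, 0.06, 0, 0, 0, 0.125, 0, -0.001, 0.06, 0, 0, 0, 0.132, 0, -0.001, 0.06, 0, 0, 0, 0.132, 0, -0.001, 0.06, 0, 0, 0, 0.132, 0, -0.001, 0.06]

```text
time_s: 2.78
tcp_pos: [0.4667, -0.2687, 0.0697]
ee_rot: [[0.002, -0.354, -0.935], [-0.001, -0.935, 0.354], [-1.0, 0.0, -0.002]]
wrist_force: [-0.2, 0.6, 0.9]
gripper_width: 0.686
```

```bash
python3 look.py b
```

```text
[ 0.4667 -0.2687  0.0697] [-12.66    23.7167 -23.5175   0.0317 -42.6513  81.8993] 0.6863277063204689 [-0.22    0.621   0.8799] [ 0.0002 -0.0268  0.0318] 2.7833
[[ 0.0019 -0.3541 -0.9352]
 [-0.0008 -0.9352  0.3541]
 [-1.      0.0001 -0.002 ]]
side crop 319 240 tcp [364.025  285.0989]
top crop 345 184 tcp [390.0516 229.4675]
```

View pics/z_b.png

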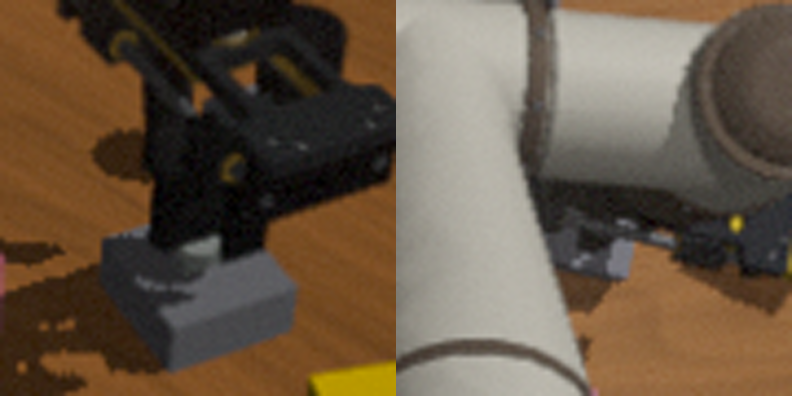

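Emit:
move_arm:
  increments: [0, 0, 0, 0.005, 0.0035, 0.001, 0.06, 0, 0, 0, 0.005, 0.0035, 0.001, 0.06, 0, 0, 0, 0.005, 0.0035, 0.001, 0, 0, 0, 0, 0.005, 0.0035, 0.001, 0, 0, 0, 0, 0.005, 0.0035, 0.001, 0, 0, 0, 0, 0.005, 0.0035, 0.001, 0, 0, 0, 0, 0.005, 0.0035, 0.001, 0, 0, 0, 0, 0.005, 0.0035, 0.001, 0, 0, 0, 0, 0.005, 0.0035, 0.001, 0, 0, 0, 0, 0.005, 0.0035, 0.001, 0]

```text
time_s: 3.72
tcp_pos: [0.4635, -0.272, 0.0635]
ee_rot: [[-0.0, -0.356, -0.935], [0.0, -0.935, 0.356], [-1.0, 0.0, 0.0]]
wrist_force: [-0.7, 0.1, 0.5]
gripper_width: 0.167
```

```bash
python3 look.py c
```

```text
[ 0.4635 -0.272   0.0635] [-13.1112  24.1831 -23.9165   0.0016 -41.9064  82.2779] 0.1665083942604489 [-0.6636  0.0875  0.4662] [-0.0628  0.0537  0.0175] 3.7167
[[-0.0001 -0.3556 -0.9346]
 [ 0.     -0.9346  0.3556]
 [-1.      0.      0.0001]]
side crop 319 243 tcp [364.0666 288.7785]
top crop 345 185 tcp [390.8562 230.7906]
```

View pics/z_c.png

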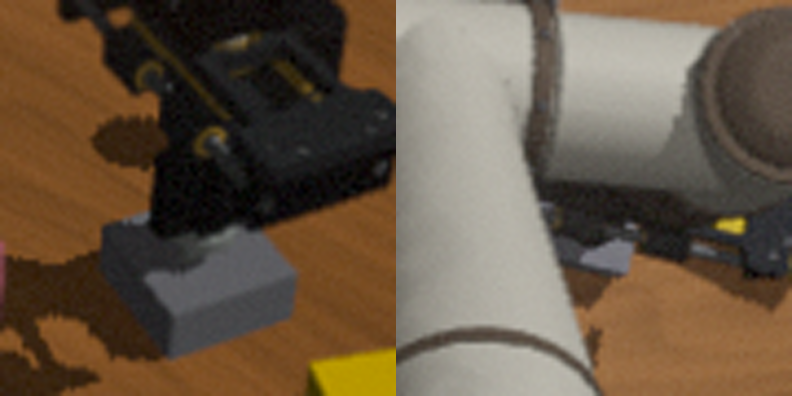

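Opening is 14.5 mm, so the head is gripped. I'll lift now.

Emit:
move_arm:
  increments: [0, 0, 0, -0.01, 0, 0, 0, 0, 0, 0, -0.03, 0, 0, 0, 0, 0, 0, -0.06, 0, 0, 0, 0, 0, 0, -0.1, 0, 0, 0, 0, 0, 0, -0.14, 0, 0, 0, 0, 0, 0, -0.18, 0, 0, 0, 0, 0, 0, -0.2, 0, 0, 0, 0, 0, 0, -0.2, 0, 0, 0, 0, 0, 0, -0.2, 0, 0, 0]

```text
time_s: 4.57
tcp_pos: [0.4635, -0.2719, 0.2653]
ee_rot: [[0.003, -0.356, -0.935], [-0.0, -0.935, 0.356], [-1.0, -0.001, -0.003]]
wrist_force: [0.6, 0.2, -1.8]
gripper_width: 0.156
```

```bash
python3 look.py d 20; cat > goal.py <<'E'
import sys
from h import *
from scipy.spatial.transform import Rotation as Ro
np.set_printoptions(suppress=True,precision=4)
yaw=np.radians(7.5);th=np.radians(28)
ux=np.array([np.cos(th)*np.cos(yaw),np.cos(th)*np.sin(yaw),np.sin(th)])
n=np.array([-np.sin(th)*np.cos(yaw),-np.sin(th)*np.sin(yaw),np.cos(th)])
mouth=np.array([.547,.1255,.1268])
def goal(phi,h,along=0.,L=.0555):
    # phi clockwise rad; h key-tip height above mouth; tool z = -long axis dir
    v=Ro.from_rotvec(-phi*n).apply(ux)
    x=-n;z=-v;y=np.cross(z,x)
    return mouth+n*(h+L)-along*v,np.c_[x,y,z]
if __name__=="__main__":
    S=r.sense();p,R=goal(float(sys.argv[1]),float(sys.argv[2]))
    A=S["ee_rot"];print("shift",A.T@(p-S["tcp_pos"]),"rotvec",np.degrees(Ro.from_matrix(A.T@R).as_rotvec()),"tgt",p,"y",R[:,1])
E
python3 goal.py 0.09 0.08
```

```text
[ 0.4635 -0.2719  0.2653] [-13.112   12.026   -8.7037  -0.0321 -69.0864  82.2785] 0.15588978134717563 [ 0.5566  0.1721 -1.8119] [-0.0319  0.0864 -0.0164] 4.5667
[[ 0.0032 -0.3558 -0.9345]
 [-0.0002 -0.9345  0.3558]
 [-1.     -0.001  -0.0031]]
side crop 327 186 tcp [372.5482 206.6124]
top crop 367 198 tcp [412.2941 218.4234]
shift [ 0.0164 -0.3709  0.1182] rotvec [-22.7477  27.1523  -8.0684] tgt [0.4839 0.1172 0.2464] y [ 0.0513 -0.9978 -0.0422]
```

View pics/z_d.png

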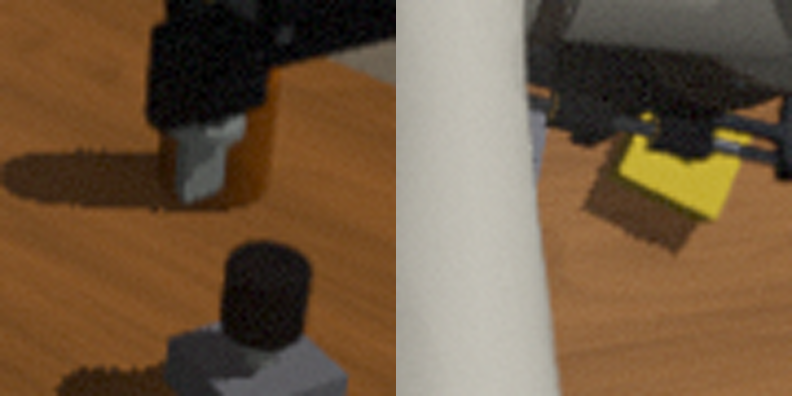

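```bash
python3 - <<'E'
from h import *
p=np.array([0.4635,-0.2719,0.2653])
for d in(.0135,.0195,.0555):
  q=proj("side",[p-[0,0,d]])[0];print(d,q,(q-[327,186])*4.4)
E
```

```text
0.0135 [371.93443156 212.76290351] [197.71149885 117.75677545]
0.0195 [371.66366881 215.46843953] [196.52014278 129.66113393]
0.0555 [370.06537941 231.28300176] [189.48766938 199.24520774]
```

Emit:
move_arm:
  increments: [-4, 4.5, -1.4, 0.0, -0.04, 0.015, 0, -8, 9, -2.7, 0.0, -0.08, 0.03, 0, -12, 14, -4, 0.0, -0.12, 0.04, 0, -15, 18, -5.5, 0.0, -0.16, 0.05, 0, -19, 23, -7, 0.0, -0.2, 0.065, 0, -22.7, 27.2, -8.1, 0.0, -0.24, 0.08, 0, -22.7, 27.2, -8.1, 0.01, -0.28, 0.09, 0, -22.7, 27.2, -8.1, 0.016, -0.32, 0.1, 0, -22.7, 27.2, -8.1, 0.016, -0.35, 0.11, 0, -22.7, 27.2, -8.1, 0.016, -0.371, 0.118, 0, -22.7, 27.2, -8.1, 0.016, -0.371, 0.118, 0, -22.7, 27.2, -8.1, 0.016, -0.371, 0.118, 0]

```text
time_s: 5.67
tcp_pos: [0.484, 0.117, 0.2453]
ee_rot: [[0.465, 0.053, -0.884], [0.059, -0.998, -0.029], [-0.883, -0.038, -0.467]]
wrist_force: [0.7, -0.8, -1.4]
gripper_width: 0.158
```

```bash
python3 look.py e 30;python3 goal.py 0.09 0.03
```

```text
[0.484  0.117  0.2453] [ 38.447   -4.042  -45.1691  31.1609 -28.0249  29.0075] 0.15800894298954057 [ 0.7162 -0.8134 -1.3861] [-0.2498  1.0803 -0.0609] 5.6667
[[ 0.4648  0.0529 -0.8838]
 [ 0.0586 -0.9979 -0.029 ]
 [-0.8835 -0.0383 -0.4669]]
side crop 204 124 tcp [249.6335 154.8667]
top crop 200 202 tcp [245.38   232.9893]
shift [ 0.0495 -0.0016  0.0002] rotvec [ 0.0049 -0.0348 -0.1651] tgt [0.5072 0.1203 0.2023] y [ 0.0513 -0.9978 -0.0422]
```

View pics/z_e.png

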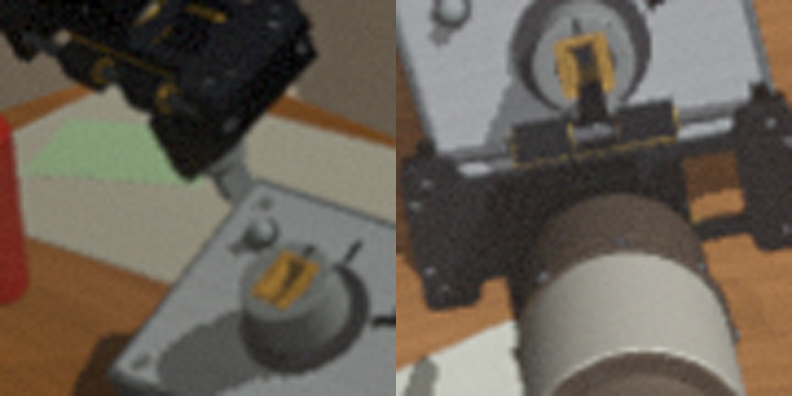

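Emit:
move_arm:
  increments: [0, 0, 0, 0.035, -0.001, 0, 0, 0, 0, 0, 0.06, -0.0015, 0, 0, 0, 0, 0, 0.067, -0.0015, 0, 0, 0, 0, 0, 0.067, -0.0015, 0, 0, 0, 0, 0, 0.067, -0.0015, 0, 0]

```text
time_s: 6.18
tcp_pos: [0.5164, 0.1203, 0.1879]
ee_rot: [[0.467, 0.048, -0.883], [0.058, -0.998, -0.023], [-0.882, -0.04, -0.469]]
wrist_force: [0.3, 0.7, -0.1]
gripper_width: 0.157
```

```bash
python3 look.py f 30;python3 goal.py 0.09 0.0; python3 - <<'E'
import cv2,numpy as np
s=cv2.imread('pics/side_f.png')[150:210,235:305];t=cv2.imread('pics/top_f.png')[185:245,205:275]
cv2.imwrite('pics/zz_f.png',np.vstack([cv2.resize(i,None,fx=8,fy=8,interpolation=cv2.INTER_CUBIC)[:300] for i in (s[8:46],t[8:46])]))
E
```

```text
[0.5164 0.1203 0.1879] [ 30.5532   3.3654 -51.2923  49.9321 -14.2005  15.0805] 0.1569927535890459 [ 0.3274  0.7329 -0.0847] [-0.149   1.0087  0.0151] 6.1833
[[ 0.4674  0.0479 -0.8827]
 [ 0.0579 -0.998  -0.0235]
 [-0.8821 -0.0402 -0.4693]]
side crop 214 141 tcp [259.7043 171.2323]
top crop 199 193 tcp [244.3565 223.4633]
shift [0.0142 0.0004 0.0027] rotvec [-0.0807 -0.2942 -0.0465] tgt [0.5212 0.1221 0.1758] y [ 0.0513 -0.9978 -0.0422]
```

View pics/zz_f.png

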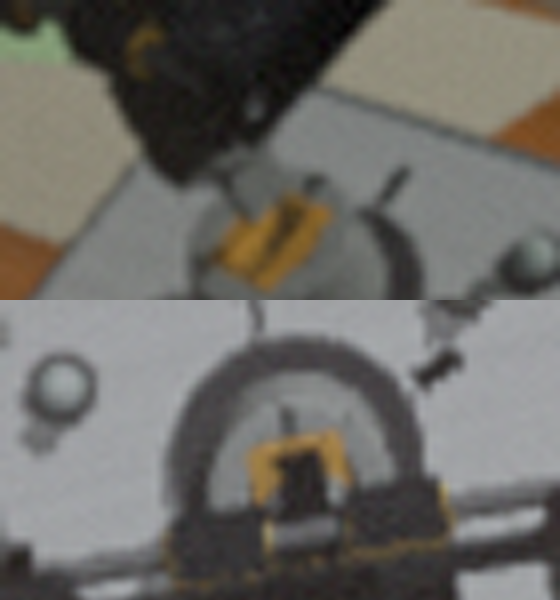

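```bash
cat > kin.py <<'E'
import numpy as np
from scipy.spatial.transform import Rotation as Ro
from scipy.optimize import least_squares
np.set_printoptions(suppress=True,precision=4)
D=[([82.4839,22.0859,.3872,-.0238,-68.4109,-14.8144],[.23728,.57764,.22958],[[-.00063,-.38009,-.92495],[-.00185,-.92495,.38009],[-1,.00195,-.00012]]),
([-13.1565,15.3087,-14.5613,.0035,-60.4749,81.9903],[.4633,-.2724,.1969],[[-.0059,-.361,-.9325],[.0013,-.9325,.361],[-1,.0009,.006]]),
([-12.66,23.7167,-23.5175,.0317,-42.6513,81.8993],[.4667,-.2687,.0697],[[.0019,-.3541,-.9352],[-.0008,-.9352,.3541],[-1,.0001,-.002]]),
([-13.1112,24.1831,-23.9165,.0016,-41.9064,82.2779],[.4635,-.272,.0635],[[-.0001,-.3556,-.9346],[0,-.9346,.3556],[-1,0,.0001]]),
([-13.112,12.026,-8.7037,-.0321,-69.0864,82.2785],[.4635,-.2719,.2653],[[.0032,-.3558,-.9345],[-.0002,-.9345,.3558],[-1,-.001,-.0031]]),
([38.447,-4.042,-45.1691,31.1609,-28.0249,29.0075],[.484,.117,.2453],[[.4648,.0529,-.8838],[.0586,-.9979,-.029],[-.8835,-.0383,-.4669]]),
([30.5532,3.3654,-51.2923,49.9321,-14.2005,15.0805],[.5164,.1203,.1879],[[.4674,.0479,-.8827],[.0579,-.998,-.0235],[-.8821,-.0402,-.4693]])]
def rt(ax,a): return Ro.from_euler(ax,a,degrees=True).as_matrix()
def fk(q,P,s=(1,-1)):
    h,a,L2,L3,e,d,Lt=P
    R1=rt('z',q[0]);R2=R1@rt('y',q[1]);R3=R1@rt('y',q[1]-q[2]);R4=R3@rt('x',s[0]*q[3]);R5=R4@rt('y',-q[4]);R6=R5@rt('x',s[1]*q[5])
    p=R1@[a,0,h]+R2@[0,0,L2]+R3@[L3,0,e]+R4@[0,d,0]+R5@[Lt,0,0]
    return p,R6
if __name__=="__main__":
    for s in((1,1),(1,-1),(-1,1),(-1,-1)):
        f=lambda P:np.concatenate([fk(q,P,s)[0]-p for q,p,_ in D])
        o=least_squares(f,[.2,0,.4,.4,0,-.1,.2]);print(s,o.x,np.abs(o.fun).max()*1000)
        R0=[fk(q,o.x,s)[1].T@np.array(R) for q,_,R in D];m=R0[0];print(np.round(m,3).tolist(),[round(np.degrees(np.arccos(np.clip((np.trace(m.T@k)-1)/2,-1,1))),2) for k in R0])
E
python3 kin.py
```

```text
(1, 1) [ 0.2235  0.2945  0.2539  0.1665  0.0524 -0.1691  0.2149] 106.3007790437629
[[1.0, -0.0, -0.001], [0.001, 0.495, 0.869], [0.0, -0.869, 0.495]] [np.float64(0.0), np.float64(166.35), np.float64(166.51), np.float64(165.79), np.float64(165.81), np.float64(144.98), np.float64(158.32)]
(1, -1) [ 0.2235  0.2945  0.2539  0.1665  0.0524 -0.1691  0.2149] 106.3007790437629
[[1.0, -0.0, -0.001], [0.001, 0.0, 1.0], [-0.0, -1.0, 0.0]] [np.float64(0.0), np.float64(0.52), np.float64(0.16), np.float64(0.47), np.float64(0.58), np.float64(62.35), np.float64(99.89)]
(-1, 1) [ 0.1606 -0.0001  0.565   0.4219  0.     -0.1598  0.2986] 0.04168565456899587
[[1.0, -0.0, 0.0], [-0.0, 0.494, 0.869], [-0.0, -0.869, 0.494]] [np.float64(0.0), np.float64(166.37), np.float64(166.57), np.float64(165.81), np.float64(165.8), np.float64(87.64), np.float64(59.79)]
(-1, -1) [ 0.1606 -0.0001  0.565   0.4219  0.     -0.1598  0.2986] 0.04168565456899587
[[1.0, -0.0, 0.0], [-0.0, -0.0, 1.0], [-0.0, -1.0, -0.0]] [np.float64(0.0), np.float64(0.52), np.float64(0.13), np.float64(0.47), np.float64(0.58), np.float64(0.0), np.float64(0.58)]
```

```bash
cat > ik.py <<'E'
from kin import *
PR=[.1606,-.0001,.565,.4219,0,-.1598,.2986];T=np.array([[1,0,0],[0,0,1],[0,-1,0.]])
lo=np.array([-179.83,-69.29,-61.27,-181.25,-171.15,-177.46]);hi=np.array([179.83,118.12,80.66,117.63,-9.14,177.46])
def F(q): p,R=fk(q,PR,(-1,-1));return p,R@T
def ik(p,R,q0):
    def f(q):
        a,B=F(q);return np.r_[(a-p)*1000,np.degrees(Ro.from_matrix(B.T@R).as_rotvec())]
    o=least_squares(f,np.clip(q0,lo+.01,hi-.01),bounds=(lo,hi),x_scale=30);return o.x,np.abs(o.fun).max()
def ikall(p,R,N=40):
    rng=np.random.default_rng(0);S=[]
    for _ in range(N):
        q,e=ik(p,R,lo+(hi-lo)*rng.random(6))
        if e<.05 and not any(np.abs(q-s).max()<1 for s in S):S.append(q)
    return S
E
cat > chk.py <<'E'
from ik import *
from goal import goal
q=np.array([30.55,3.37,-51.3,49.9,-14.2,15.1])
for phi,h in((.09,.014),(.09,0),(.09,-.01),(.09,-.02),(.09,-.036),(.5,-.036),(1.3,-.036),(1.3,0),(1.3,.05)):
    p,R=goal(phi,h);q,e=ik(p,R,q);print(phi,h,q,e)
p,R=goal(.09,-.036);print(ikall(p,R));print(ikall(p,R@np.diag([1,-1,-1])))
E
python3 chk.py
```

```text
0.09 0.014 [ 31.0392   3.2108 -51.1428  48.6852 -14.4557  16.0354] 8.326672684688674e-14
0.09 0 [ 27.3244   4.7644 -53.0161  58.6185 -10.7484   9.0209] 3.33543921668722e-13
0.09 -0.01 [ 25.2252   5.9879 -53.5265  63.815   -9.14     5.4975] 0.41111611203117737
0.09 -0.02 [ 25.2409   7.3616 -52.945   63.0764  -9.14     6.1002] 1.260347031191562
0.09 -0.036 [ 25.3331   9.5518 -51.9336  61.5649  -9.14     7.3445] 2.5894796653211705
0.5 -0.036 [ 25.3333   9.5518 -51.9336  61.5643  -9.14   -16.1463] 2.075644573710659
1.3 -0.036 [ 25.3333   9.5518 -51.9336  61.5643  -9.14   -61.9829] 2.687805953460102
1.3 0 [ 27.3244   4.7644 -53.0161  58.6185 -10.7484 -60.307 ] 2.498001805406602e-13
1.3 0.05 [ 35.9393  -0.8547 -47.4724  36.1145 -22.2919 -44.0634] 6.938893903907228e-14
[]
[]
```

```bash
cat > tilt.py <<'E'
from ik import *
from goal import ux,n,mouth
def tg(phi,h,beta,half=0,g=.0665,a=0):
    b=np.radians(beta);v=Ro.from_rotvec(-phi*n).apply(ux)
    x=-(np.cos(b)*n+np.sin(b)*v);y=np.cross(-v,-n)
    z=np.cross(x,y);R=np.c_[x,y,z]
    if half:R=R@np.diag([1,-1,-1])
    return mouth+n*(h+g)+a*v+.011*x,R
if __name__=="__main__":
  for half in(0,1):
    for beta in(-40,-30,-20,-15,-10,10,15,20,25,30,35,40):
        S=ikall(*tg(.09,-.036,beta,half),N=12)
        for q0 in S:
            out=[];q=q0
            for phi in(.09,.3,.5,.7,.9,1.1,1.3):
                q,e=ik(*tg(phi,-.036,beta,half),q);out.append((round(q[4],1),round(e,2)))
            qq=q0;e2=0
            for h in(-.02,0,.03,.06):
                qq,e=ik(*tg(.09,h,beta,half),qq);e2=max(e,e2)
            print(half,beta,q0.round(0),out,"q end",q.round(0),"pre",qq.round(0),round(e2,2))
E
time python3 tilt.py
```

```text
0 -40 [ -11.   22.  -58. -164.  -58.  -96.] [(np.float64(-58.0), np.float64(0.0)), (np.float64(-59.2), np.float64(0.67)), (np.float64(-57.3), np.float64(6.57)), (np.float64(-50.9), np.float64(12.15)), (np.float64(-42.1), np.float64(15.95)), (np.float64(-31.1), np.float64(18.19)), (np.float64(-18.3), np.float64(25.05))] q end [  -5.   10.  -51. -181.  -18. -148.] pre [ -12.   -0.  -53. -153.  -33. -110.] 0.0
0 -30 [  -9.   14.  -50. -158.  -32. -104.] [(np.float64(-32.4), np.float64(0.0)), (np.float64(-36.9), np.float64(0.0)), (np.float64(-35.7), np.float64(3.77)), (np.float64(-31.1), np.float64(8.06)), (np.float64(-24.7), np.float64(10.85)), (np.float64(-16.9), np.float64(13.5)), (np.float64(-9.1), np.float64(18.04))] q end [  -4.   10.  -47. -181.   -9. -151.] pre [  -4.   -4.  -41. -138.   -9. -130.] 1.75
0 10 [ 33.  12. -36.  16. -26.  46.] [(np.float64(-25.8), np.float64(0.0)), (np.float64(-25.3), np.float64(0.0)), (np.float64(-24.4), np.float64(0.0)), (np.float64(-23.1), np.float64(0.0)), (np.float64(-21.2), np.float64(0.0)), (np.float64(-18.8), np.float64(0.0)), (np.float64(-15
[... 5355 characters left out ...]
.float64(0.0)), (np.float64(-59.0), np.float64(0.0)), (np.float64(-56.7), np.float64(0.0)), (np.float64(-53.8), np.float64(0.0)), (np.float64(-50.7), np.float64(0.0))] q end [   8.   18.  -14.  -45.  -51. -130.] pre [  29.   14.  -11.   -6.  -71. -114.] 0.0
1 40 [  26.   25.   -7.   -7.  -69. -110.] [(np.float64(-68.7), np.float64(0.0)), (np.float64(-68.2), np.float64(0.0)), (np.float64(-67.0), np.float64(0.0)), (np.float64(-65.2), np.float64(0.0)), (np.float64(-62.8), np.float64(0.0)), (np.float64(-59.9), np.float64(0.0)), (np.float64(-56.7), np.float64(0.0))] q end [   5.   20.  -11.  -49.  -57. -125.] pre [  28.   16.   -7.   -7.  -77. -112.] 0.0
real	0m29.027s
user	0m29.090s
sys	0m0.132s
```

The straight grip can't reach home, because joint 5 runs into its -9.1° limit. My fitted arm model shows that tilting the tool 20° in the blade plane solves this. I'll put the key back in its stand and regrip it tilted.

```bash
cat > rel.py <<'E'
from h import *
from scipy.spatial.transform import Rotation as Ro
np.set_printoptions(suppress=True,precision=4)
def rel(p,R,lab=""):
    S=r.sense();A=S["ee_rot"]
    print(lab,"rot",np.degrees(Ro.from_matrix(A.T@R).as_rotvec()).round(2),"shift",(A.T@(np.array(p)-S["tcp_pos"])).round(4))
RG=np.array([[0,-.356,-.9345],[0,-.9345,.356],[-1,0,0]])
E
python3 - <<'E'
import sys;sys.path.insert(0,'.')
from rel import *
rel([.484,.117,.2453],r.sense()["ee_rot"],"retract")
rel([.4635,-.272,.255],RG,"above")
E
```

```text
retract rot [0. 0. 0.] shift [-0.0647  0.0008  0.0028]
above rot [ 22.63 -27.28   8.16] shift [-0.1065  0.3875  0.0256]
```

Emit:
move_arm:
  increments: [0, 0, 0, -0.035, 0, 0.001, 0, 0, 0, 0, -0.066, 0, 0.003, 0, 3, -4, 1.2, -0.07, 0.038, 0.005, 0, 6, -8, 2.4, -0.074, 0.077, 0.007, 0, 9, -11, 3.4, -0.078, 0.115, 0.009, 0, 13, -15, 4.5, -0.083, 0.155, 0.012, 0, 16, -19, 5.7, -0.087, 0.193, 0.014, 0, 19, -23, 6.9, -0.091, 0.232, 0.016, 0, 22.6, -27.3, 8.2, -0.095, 0.27, 0.019, 0, 22.6, -27.3, 8.2, -0.1, 0.31, 0.021, 0, 22.6, -27.3, 8.2, -0.104, 0.35, 0.023, 0, 22.6, -27.3, 8.2, -0.1065, 0.3875, 0.0256, 0]

```text
time_s: 7.28
tcp_pos: [0.4643, -0.2729, 0.256]
ee_rot: [[0.002, -0.354, -0.935], [-0.001, -0.935, 0.354], [-1.0, 0.0, -0.002]]
wrist_force: [0.7, -0.7, -0.9]
gripper_width: 0.156
```

Emit:
move_arm:
  increments: [0, 0, 0, 0, 0, 0, 0, 0, 0, 0, 0, 0, 0, 0, 0, 0, 0, 0, 0, 0, 0]

```text
time_s: 7.53
tcp_pos: [0.4638, -0.271, 0.2551]
ee_rot: [[-0.0, -0.354, -0.935], [-0.001, -0.935, 0.354], [-1.0, 0.001, -0.0]]
wrist_force: [-0.3, 0.2, -0.9]
gripper_width: 0.159
```

```bash
python3 - <<'E'
import sys;sys.path.insert(0,'.')
from rel import *
print(r.sense()["tcp_pos"],r.sense()["gripper_width"],r.sense()["joints"])
rel([.4635,-.272,.0935],RG,"just over"); rel([.4635,-.272,.064],RG,"in")
E
```

```text
[ 0.4638 -0.271   0.2551] 0.15865811371815694 [-12.954   12.4615  -9.6464   0.0586 -67.8872  82.1792]
just over rot [ 0.1  -0.01 -0.05] shift [ 0.1616  0.0009 -0.    ]
in rot [ 0.1  -0.01 -0.05] shift [ 0.1911  0.0009 -0.    ]
```

Emit:
move_arm:
  increments: [0.1, 0, 0, 0.04, 0.001, 0, 0, 0.1, 0, 0, 0.08, 0.001, 0, 0, 0.1, 0, 0, 0.12, 0.001, 0, 0, 0.1, 0, 0, 0.15, 0.001, 0, 0, 0.1, 0, 0, 0.16, 0.001, 0, 0, 0.1, 0, 0, 0.16, 0.001, 0, 0, 0.1, 0, 0, 0.16, 0.001, 0, 0, 0.1, 0, 0, 0.16, 0.001, 0, 0]

```text
time_s: 8.2
tcp_pos: [0.4653, -0.2728, 0.097]
ee_rot: [[0.003, -0.354, -0.935], [-0.003, -0.935, 0.354], [-1.0, 0.002, -0.004]]
wrist_force: [0.8, -0.0, -0.1]
gripper_width: 0.161
```

```bash
python3 look.py g 30; python3 - <<'E'
import sys;sys.path.insert(0,'.')
from rel import *
rel([.4635,-.272,.064],RG,"in")
E
```

```text
[ 0.4653 -0.2728  0.097 ] [-13.0576  21.585  -22.0035   0.216  -46.198   82.1524] 0.16124297450583658 [ 0.794  -0.0024 -0.1496] [ 0.0287 -0.0055  0.0201] 8.2
[[ 0.003  -0.3544 -0.9351]
 [-0.0035 -0.9351  0.3544]
 [-1.      0.0022 -0.0041]]
side crop 321 246 tcp [366.2067 276.2789]
top crop 349 198 tcp [394.0891 228.3333]
in rot [ 0.04 -0.22 -0.11] shift [ 0.0328 -0.0005  0.0016]
```

View pics/z_g.png

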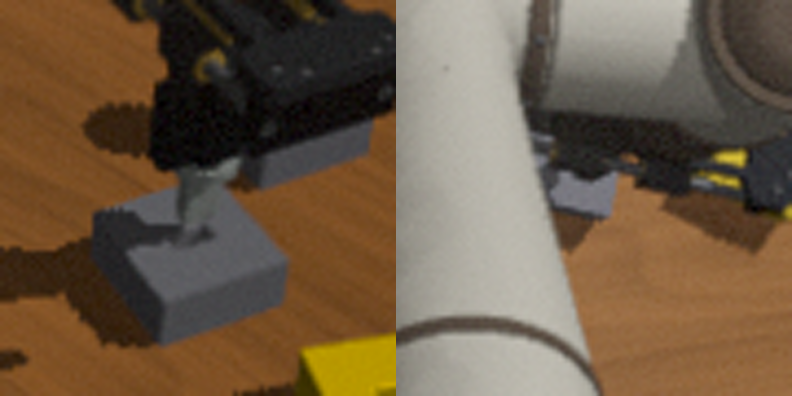

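Emit:
move_arm:
  increments: [0, 0, 0, 0.005, 0, 0.001, 0, 0, 0, 0, 0.01, 0, 0.001, 0, 0, 0, 0, 0.015, 0, 0.001, 0, 0, 0, 0, 0.02, 0, 0.001, 0, 0, 0, 0, 0.025, 0, 0.001, 0, 0, 0, 0, 0.029, 0, 0.001, 0, 0, 0, 0, 0.032, 0, 0.001, 0, 0, 0, 0, 0.032, 0, 0.001, 0]

```text
time_s: 8.97
tcp_pos: [0.4627, -0.2721, 0.0633]
ee_rot: [[-0.002, -0.355, -0.935], [-0.002, -0.935, 0.355], [-1.0, 0.002, 0.001]]
wrist_force: [0.3, 6.4, 8.9]
gripper_width: 0.159
```

Emit:
move_arm:
  increments: [0, 0, 0, 0, 0, 0, 0.06, 0, 0, 0, 0, 0, 0, 0.06, 0, 0, 0, 0, 0, 0, 0.06, 0, 0, 0, 0, 0, 0, 0.06, 0, 0, 0, 0, 0, 0, 0.06]

```text
time_s: 9.38
tcp_pos: [0.4616, -0.2726, 0.062]
ee_rot: [[-0.003, -0.356, -0.934], [-0.002, -0.934, 0.356], [-1.0, 0.003, 0.002]]
wrist_force: [-0.5, 0.2, -0.3]
gripper_width: 0.451
```

```bash
python3 - <<'E'
import sys;sys.path.insert(0,'.')
from rel import *
from ik import ik
print(r.sense()["gripper_width"],r.sense()["wrist_force"])
v=np.array([.9345,-.356,0]);b=np.radians(20)
x=-(np.cos(b)*np.array([0,0,1])+np.sin(b)*v);y=np.array([-.356,-.9345,0]);R=np.c_[x,y,np.cross(x,y)]
G=np.array([.4635,-.272,.078]);p=G+.011*x
rel(p,R,"tilt");print(p,R);print(ik(p,R,r.sense()["joints"]))
E
```

```text
0.45120766641142457 [-0.4737  0.1824 -0.2518]
tilt rot [ -0.05 -19.87  -0.15] shift [-0.0057 -0.0013  0.0022]
[ 0.46   -0.2707  0.0677] [[-0.3196 -0.356  -0.8781]
 [ 0.1218 -0.9345  0.3345]
 [-0.9397  0.      0.342 ]]
(array([-14.3612,  32.7384,  -9.3224,  -2.3936, -67.8387,  84.7986]), np.float64(1.464906120377594e-12))
```

Emit:
move_arm:
  increments: [0, 0, 0, -0.006, 0, 0, 0.06, 0, -5, 0, -0.006, -0.001, 0.0005, 0.06, 0, -10, 0, -0.006, -0.001, 0.001, 0.06, 0, -15, 0, -0.006, -0.001, 0.002, 0.06, 0, -20, 0, -0.006, -0.001, 0.002, 0.06, 0, -20, 0, -0.006, -0.001, 0.002, 0.06, 0, -20, 0, -0.006, -0.001, 0.002, 0.06]

```text
time_s: 9.97
tcp_pos: [0.4609, -0.271, 0.0677]
ee_rot: [[-0.321, -0.356, -0.877], [0.12, -0.934, 0.336], [-0.939, 0.002, 0.343]]
wrist_force: [-0.4, -0.1, -0.1]
gripper_width: 0.687
```

```bash
cat > g2.py <<'E'
from rel import *
v=np.array([.9345,-.356,0]);b=np.radians(20)
x=-(np.cos(b)*np.array([0,0,1])+np.sin(b)*v);y=np.array([-.356,-.9345,0]);R=np.c_[x,y,np.cross(x,y)]
G=np.array([.4635,-.272,.078]);p=G+.011*x
rel(p,R,"tilt")
E
python3 g2.py;python3 look.py h
```

```text
tilt rot [-0.07  0.06 -0.12] shift [0.0003 0.     0.0009]
[ 0.4609 -0.271   0.0677] [-14.3113  32.8453  -9.1937  -2.2859 -67.9295  84.6401] 0.6868171766632045 [-0.375  -0.054  -0.1304] [-0.2312 -0.6458  0.0627] 9.9667
[[-0.3213 -0.3564 -0.8774]
 [ 0.1201 -0.9343  0.3355]
 [-0.9393  0.0024  0.343 ]]
side crop 318 242 tcp [363.0987 287.6258]
top crop 346 186 tcp [391.0225 231.5259]
```

View pics/z_h.png

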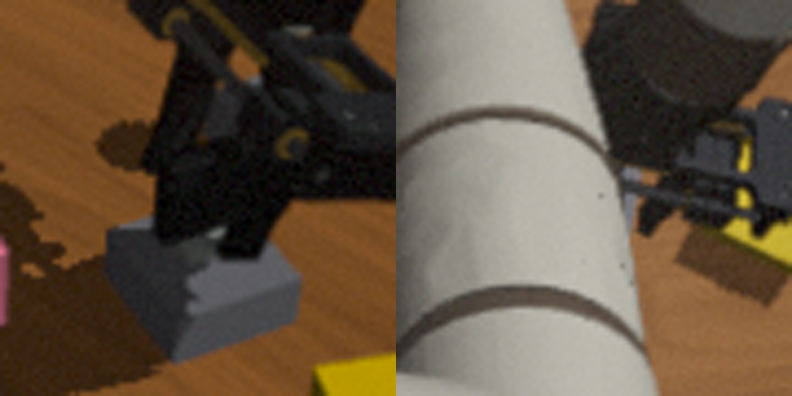

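The open fingers straddle the head, tilted, with the side view at about (367,292). I'll close on it.

Emit:
move_arm:
  increments: [0, 0, 0, 0, 0, 0.0005, 0, 0, 0, 0, 0, 0, 0.0005, 0, 0, 0, 0, 0, 0, 0.0005, 0, 0, 0, 0, 0, 0, 0.0005, 0, 0, 0, 0, 0, 0, 0.0005, 0, 0, 0, 0, 0, 0, 0.0005, 0, 0, 0, 0, 0, 0, 0.0005, 0, 0, 0, 0, 0, 0, 0.0005, 0]

```text
time_s: 10.73
tcp_pos: [0.4602, -0.2706, 0.0686]
ee_rot: [[-0.321, -0.356, -0.877], [0.12, -0.934, 0.335], [-0.939, 0.002, 0.343]]
wrist_force: [0.1, 0.0, 0.0]
gripper_width: 0.168
```

```bash
python3 g2.py;python3 -c "
from h import *
s=r.sense();print(s['gripper_width'],s['wrist_force'],s['ee_rot'].tolist(),s['tcp_pos'].tolist());A=s['ee_rot'];print(A.T@[0,0,.2])"
```

```text
tilt rot [-0.05  0.07 -0.13] shift [ 0.0009  0.0001 -0.0002]
0.16837369210614656 [0.12134834 0.01500942 0.02683258] [[-0.3214202934385246, -0.3560232934630285, -0.8774602039281503], [0.12008047846980768, -0.9344740891816548, 0.33516989026250404], [-0.9392921130598056, 0.0023645633540248026, 0.3431103833809026]] [0.46015631637705356, -0.2706178839171027, 0.06860604817278601]
[-0.18785842  0.00047291  0.06862208]
```

Emit:
move_arm:
  increments: [0, 0, 0, -0.012, 0, 0.0044, 0, 0, 0, 0, -0.034, 0, 0.0124, 0, 0, 0, 0, -0.07, 0, 0.0256, 0, 0, 0, 0, -0.108, 0, 0.0394, 0, 0, 0, 0, -0.145, 0, 0.053, 0, 0, 0, 0, -0.179, 0, 0.0654, 0, 0, 0, 0, -0.188, 0, 0.0686, 0, 0, 0, 0, -0.188, 0, 0.0686, 0, 0, 0, 0, -0.188, 0, 0.0686, 0]

```text
time_s: 11.48
tcp_pos: [0.4601, -0.2698, 0.2681]
ee_rot: [[-0.321, -0.356, -0.877], [0.121, -0.934, 0.335], [-0.939, 0.001, 0.343]]
wrist_force: [0.5, 0.3, -0.6]
gripper_width: 0.159
```

```bash
cat > goal3.py <<'E'
import sys
from rel import *
from goal import ux,n
from ik import ik
A0=np.array([[-.32142,-.35602,-.87746],[.12008,-.93447,.33517],[-.93929,.00236,.34311]]);p0=np.array([.46016,-.27062,.06861])
vk=np.array([.9345,-.356,0]);zk=np.array([0,0,1.]);Rk=np.c_[vk,np.cross(zk,vk),zk]
tip0=np.array([.4641,-.2721,.008])
tt=A0.T@(tip0-p0);tR=A0.T@Rk
mouth=np.array([.547,.1255,.1268])
def g3(phi,h,a=0,b=0):
    v=Ro.from_rotvec(-phi*n).apply(ux);K=np.c_[v,np.cross(n,v),n]
    R=K@tR.T;return mouth+n*h+a*v+b*K[:,1]-R@tt,R
if __name__=="__main__":
    f=[float(x) for x in sys.argv[1:]]
    p,R=g3(*f);S=r.sense();rel(p,R,"goal %s"%f);print(p,ik(p,R,S["joints"]))
E
python3 goal3.py .09 .06; python3 look.py i 30;
```

```text
goal [0.09, 0.06] rot [-24.09  27.05   0.21] shift [ 0.0728 -0.372   0.0936]
[0.4871 0.118  0.2313] (array([ 33.4569,   5.763 , -22.8394,   2.5038, -53.5111,  57.9146]), np.float64(1.942890293094024e-13))
[ 0.4601 -0.2698  0.2681] [-14.2503  22.3168   4.5152  -2.203  -92.1657  83.667 ] 0.15860268314930204 [ 0.4907  0.2865 -0.6036] [-0.2812 -0.7589 -0.0197] 11.4833
[[-0.3213 -0.3563 -0.8774]
 [ 0.1212 -0.9344  0.3351]
 [-0.9392  0.0013  0.3434]]
side crop 325 175 tcp [370.6791 205.5604]
top crop 367 189 tcp [412.0519 219.7674]
```

View pics/z_i.png

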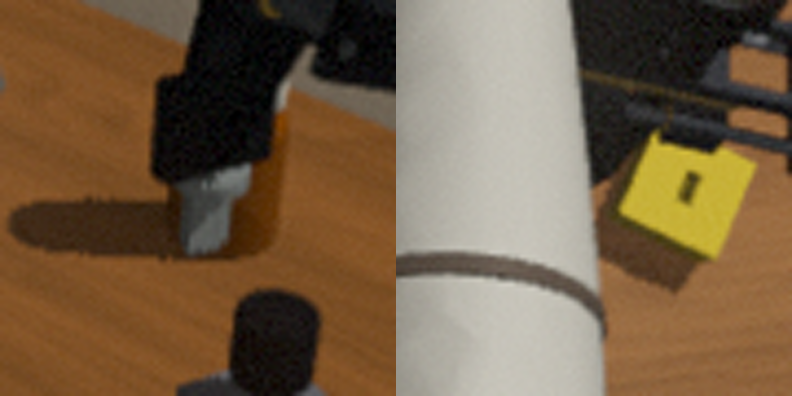

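Emit:
move_arm:
  increments: [-4, 4.5, 0, 0.0, -0.04, 0.01, 0, -8, 9, 0, 0.0, -0.08, 0.02, 0, -12, 13.5, 0, 0.0, -0.12, 0.03, 0, -16, 18, 0.1, 0.01, -0.16, 0.04, 0, -20, 22.5, 0.2, 0.02, -0.2, 0.05, 0, -24, 27, 0.2, 0.03, -0.24, 0.06, 0, -24, 27, 0.2, 0.045, -0.275, 0.07, 0, -24, 27, 0.2, 0.06, -0.31, 0.08, 0, -24, 27, 0.2, 0.07, -0.345, 0.09, 0, -24, 27, 0.2, 0.073, -0.372, 0.0935, 0, -24, 27, 0.2, 0.073, -0.372, 0.0935, 0, -24, 27, 0.2, 0.073, -0.372, 0.0935, 0]

```text
time_s: 12.58
tcp_pos: [0.4862, 0.1183, 0.2289]
ee_rot: [[0.128, 0.051, -0.99], [0.043, -0.998, -0.046], [-0.991, -0.037, -0.13]]
wrist_force: [-1.0, -0.4, -1.9]
gripper_width: 0.157
```

```bash
python3 look.py j 20; python3 goal3.py .09 .012
```

```text
[0.4862 0.1183 0.2289] [ 33.553    5.9883 -22.9184   2.4958 -53.6013  57.9071] 0.1568747357635535 [-1.0131 -0.4023 -1.931 ] [-0.2054  0.3122 -0.0198] 12.5833
[[ 0.1283  0.0514 -0.9904]
 [ 0.0431 -0.998  -0.0462]
 [-0.9908 -0.0367 -0.1303]]
side crop 205 140 tcp [250.3405 160.4685]
top crop 200 213 tcp [245.2648 233.0997]
goal [0.09, 0.012] rot [-0.08  0.25 -0.16] shift [ 0.0437 -0.0014 -0.0176]
[0.5095 0.1209 0.1889] (array([ 32.2082,  10.3778, -23.8916,   2.4845, -47.8031,  58.9722]), np.float64(1.3877787807814457e-13))
```

View pics/z_j.png

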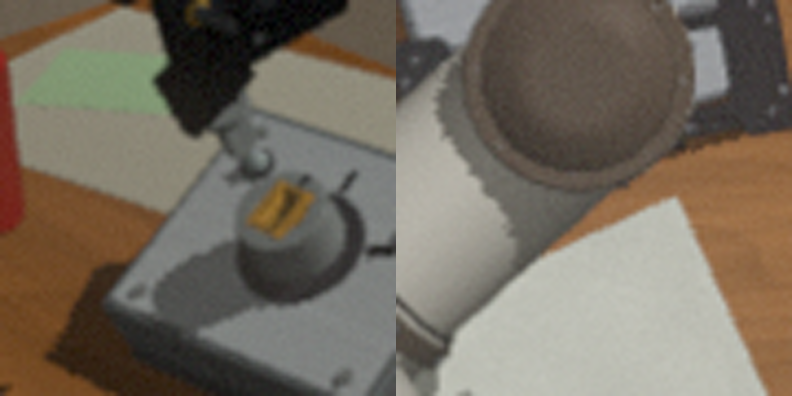

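Emit:
move_arm:
  increments: [0, 0.2, 0, 0.02, -0.001, -0.008, 0, 0, 0.2, 0, 0.035, -0.001, -0.015, 0, 0, 0.2, 0, 0.043, -0.0014, -0.0176, 0, 0, 0.2, 0, 0.043, -0.0014, -0.0176, 0, 0, 0.2, 0, 0.043, -0.0014, -0.0176, 0, 0, 0.2, 0, 0.043, -0.0014, -0.0176, 0]

```text
time_s: 13.18
tcp_pos: [0.5105, 0.1211, 0.1919]
ee_rot: [[0.137, 0.048, -0.989], [0.046, -0.998, -0.042], [-0.989, -0.039, -0.139]]
wrist_force: [0.4, 0.5, 0.2]
gripper_width: 0.162
```

```bash
python3 goal3.py .09 .012; cat > ov.py <<'E'
import sys
from goal3 import *
tag=sys.argv[1]
S=r.sense();im=r.capture("side")[:,:,::-1].copy();cv2.imwrite(f"pics/side_{tag}.png",im)
A=S["ee_rot"];p=S["tcp_pos"];tip=p+A@tt;K=A@tR
print("tip",tip,"rel mouth v,y,n mm",(np.c_[ux,np.cross(n,ux),n].T@(tip-mouth))*1000,"tilt deg",np.degrees(np.arccos(K[:,2]@n)),S["wrist_force"])
x0,y0,k=235,150,9
z=cv2.resize(im[y0:y0+55,x0:x0+65],None,fx=k,fy=k,interpolation=cv2.INTER_CUBIC)
z2=z.copy()
def line(P,c):
    q=((proj("side",P)-[x0,y0]+.5)*k).astype(np.int32);cv2.polylines(z2,[q],True,c,1)
def box(o,Rm,w,d,c): line([o+Rm[:,0]*a*w/2+Rm[:,1]*b*d/2 for a,b in((1,1),(1,-1),(-1,-1),(-1,1))],c)
box(tip,K,.016,.005,(255,0,255));box(tip+K[:,2]*.004,K,.02,.008,(255,255,0))
v=Ro.from_rotvec(-.09*n).apply(ux);M=np.c_[v,np.cross(n,v),n]
box(mouth,M,.028,.016,(0,255,0));box(mouth,M,.0225,.0105,(0,0,255))
t=np.linspace(0,6.28,40);line(mouth+.031*(np.outer(np.cos(t),M[:,0])+np.outer(np.sin(t),M[:,1])),(0,255,0))
t=tip+K[:,2]*.036;tt_=np.linspace(0,6.28,40);line(t+.017*(np.outer(np.cos(tt_),K[:,0])+np.outer(np.sin(tt_),K[:,1])),(255,0,255))
cv2.imwrite(f"pics/ov_{tag}.png",z2);cv2.imwrite(f"pics/raw_{tag}.png",z)
E
python3 ov.py k
```

```text
goal [0.09, 0.012] rot [-0.11 -0.19 -0.06] shift [0.0028 0.0003 0.0015]
[0.5095 0.1209 0.1889] (array([ 32.2082,  10.3778, -23.8916,   2.4845, -47.8031,  58.9722]), np.float64(1.3877787807814457e-13))
tip [0.5426 0.1249 0.1405] rel mouth v,y,n mm [ 2.5344 -0.0349 14.1435] tilt deg 0.24110513826641025 [0.4154 0.4524 0.2081]
```

View pics/ov_k.png

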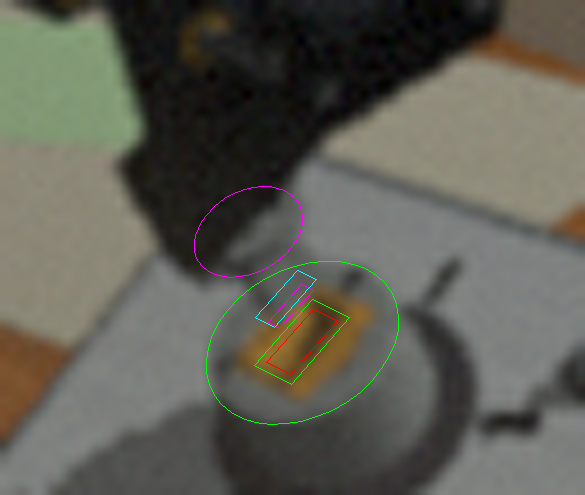

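View pics/raw_k.png

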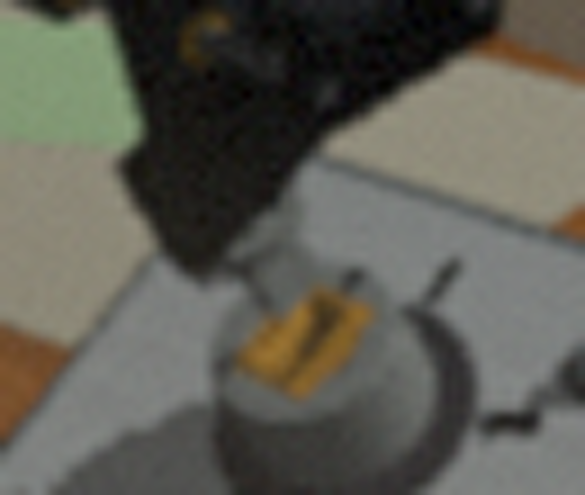

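```bash
python3 goal3.py .09 .003;python3 goal3.py .09 -.004
```

```text
goal [0.09, 0.003] rot [-0.09 -0.22 -0.03] shift [ 0.0115  0.0005 -0.0015]
[0.5137 0.1215 0.181 ] (array([ 31.9875,  11.2733, -24.0241,   2.4844, -46.7683,  59.1581]), np.float64(4.135580766728708e-12))
goal [0.09, -0.004] rot [-0.09 -0.22 -0.03] shift [ 0.0181  0.0005 -0.0039]
[0.5169 0.1219 0.1748] (array([ 31.8185,  11.9756, -24.1128,   2.485 , -45.972 ,  59.3001]), np.float64(1.942890293094024e-13))
```

Emit:
move_arm:
  increments: [0, -0.2, 0, 0.005, 0, 0, 0, 0, -0.2, 0, 0.011, 0.0005, -0.0015, 0, 0, -0.2, 0, 0.011, 0.0005, -0.0015, 0, 0, -0.2, 0, 0.011, 0.0005, -0.0015, 0, 0, -0.2, 0, 0.011, 0.0005, -0.0015, 0]

```text
time_s: 13.65
tcp_pos: [0.5134, 0.1217, 0.1805]
ee_rot: [[0.133, 0.049, -0.99], [0.045, -0.998, -0.043], [-0.99, -0.039, -0.135]]
wrist_force: [-0.1, 0.6, -0.5]
gripper_width: 0.162
```

```bash
python3 ov.py l;python3 goal3.py .09 -.01
```

```text
tip [0.5453 0.1255 0.1289] rel mouth v,y,n mm [-0.5171  0.1878  2.6514] tilt deg 0.16018007119274066 [-0.1484  0.5534 -0.5108]
goal [0.09, -0.01] rot [-0.06  0.06 -0.06] shift [ 0.0118  0.0002 -0.0047]
[0.5197 0.1223 0.1695] (array([ 31.6755,  12.5814, -24.1789,   2.4859, -45.2958,  59.4201]), np.float64(8.326672684688674e-14))
```

View pics/raw_l.png

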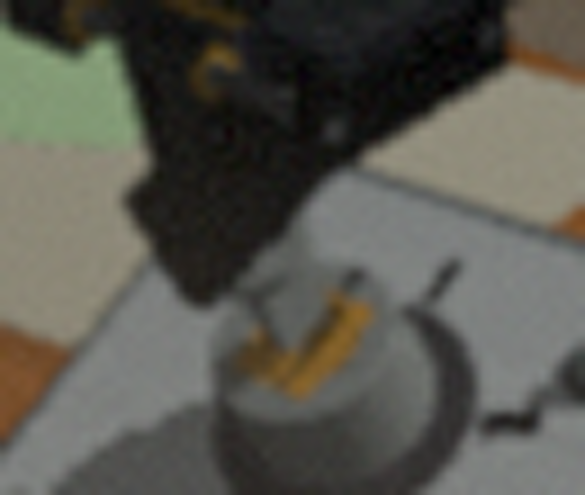

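View pics/ov_l.png

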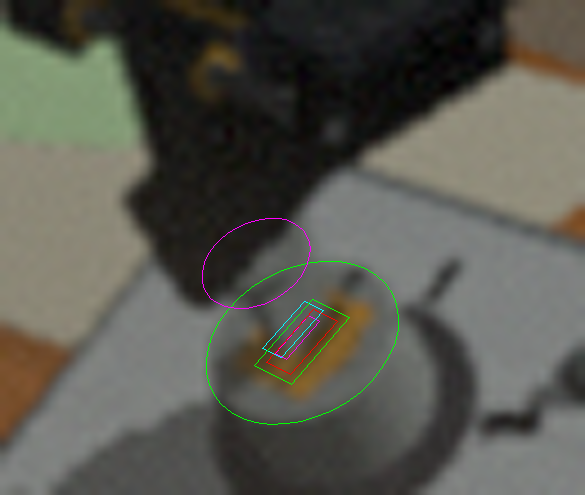

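The blade tip is at about (290,335) in the zoomed view, centred over the brass lead-in. I'll insert in small steps.

Emit:
move_arm:
  increments: [0, 0, 0, 0.004, 0, -0.0016, 0, 0, 0, 0, 0.008, 0, -0.0032, 0, 0, 0, 0, 0.012, 0, -0.0047, 0, 0, 0, 0, 0.012, 0, -0.0047, 0, 0, 0, 0, 0.012, 0, -0.0047, 0]

```text
time_s: 14.12
tcp_pos: [0.5197, 0.1226, 0.1688]
ee_rot: [[0.133, 0.049, -0.99], [0.045, -0.998, -0.043], [-0.99, -0.039, -0.135]]
wrist_force: [0.6, 1.5, -0.9]
gripper_width: 0.159
```

```bash
python3 ov.py m;python3 goal3.py .09 -.02
```

```text
tip [0.5516 0.1264 0.1172] rel mouth v,y,n mm [ -0.4025   0.2895 -10.7008] tilt deg 0.1673822936874944 [ 0.589   1.4661 -0.9332]
goal [0.09, -0.02] rot [-0.07  0.08 -0.06] shift [ 0.0088  0.0002 -0.0035]
[0.5244 0.1229 0.1607] (array([ 31.441 ,  13.5986, -24.2686,   2.4885, -44.1818,  59.6167]), np.float64(2.220446049250313e-13))
```

View pics/raw_m.png

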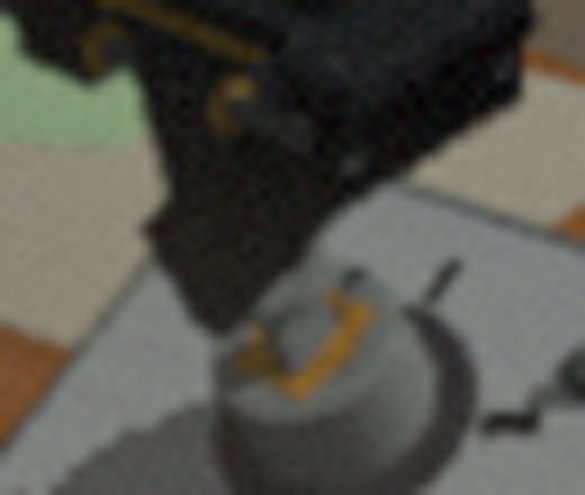

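Emit:
move_arm:
  increments: [0, 0, 0, 0.003, 0, -0.0012, 0, 0, 0, 0, 0.006, 0, -0.0024, 0, 0, 0, 0, 0.009, 0, -0.0036, 0, 0, 0, 0, 0.009, 0, -0.0036, 0, 0, 0, 0, 0.009, 0, -0.0036, 0]

```text
time_s: 14.58
tcp_pos: [0.5246, 0.1233, 0.1604]
ee_rot: [[0.133, 0.049, -0.99], [0.046, -0.998, -0.043], [-0.99, -0.04, -0.135]]
wrist_force: [0.2, 2.9, -2.3]
gripper_width: 0.159
```

```bash
python3 ov.py n;python3 goal3.py .09 -.03;python3 goal3.py .09 -.036; python3 -c "
from h import *
print(r.sense()['moment'])"
```

```text
tip [0.5565 0.1271 0.1089] rel mouth v,y,n mm [  0.1008   0.3449 -20.3661] tilt deg 0.1411225144562252 [ 0.2098  2.855  -2.3431]
goal [0.09, -0.03] rot [-0.06  0.05 -0.04] shift [ 0.0092  0.0004 -0.0032]
[0.529  0.1235 0.1519] (array([ 31.211 ,  14.6247, -24.3325,   2.4922, -43.0851,  59.809 ]), np.float64(1.071365218763276e-11))
goal [0.09, -0.036] rot [-0.06  0.05 -0.04] shift [ 0.0148  0.0003 -0.0053]
[0.5318 0.1239 0.1466] (array([ 31.0751,  15.2442, -24.3585,   2.495 , -42.4356,  59.9224]), np.float64(5.551115123125783e-14))
[0.76557238 0.28964369 0.25929896]
```

View pics/raw_n.png

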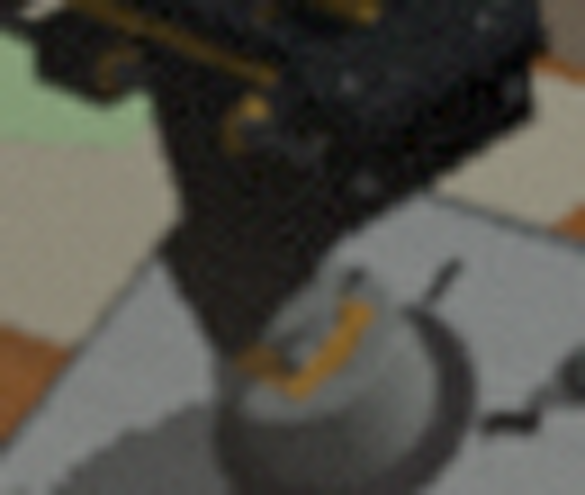

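Emit:
move_arm:
  increments: [0, 0, 0, 0.003, -0.0003, -0.0011, 0, 0, 0, 0, 0.006, -0.0003, -0.0022, 0, 0, 0, 0, 0.009, -0.0003, -0.0033, 0, 0, 0, 0, 0.012, -0.0003, -0.0044, 0, 0, 0, 0, 0.015, -0.0003, -0.0055, 0, 0, 0, 0, 0.0165, -0.0003, -0.006, 0, 0, 0, 0, 0.0165, -0.0003, -0.006, 0]

```text
time_s: 15.22
tcp_pos: [0.5323, 0.1243, 0.1461]
ee_rot: [[0.133, 0.049, -0.99], [0.045, -0.998, -0.044], [-0.99, -0.039, -0.135]]
wrist_force: [-6.4, 2.5, 6.8]
gripper_width: 0.159
```

```bash
python3 ov.py o;python3 goal3.py .09 -.036
```

```text
tip [0.5641 0.1281 0.0945] rel mouth v,y,n mm [  0.1297   0.3295 -36.6754] tilt deg 0.17442847529382827 [-6.3644  2.5364  6.79  ]
goal [0.09, -0.036] rot [-0.05  0.08 -0.07] shift [-0.0006  0.0004  0.0004]
[0.5318 0.1239 0.1466] (array([ 31.0751,  15.2442, -24.3585,   2.495 , -42.4356,  59.9224]), np.float64(1.1102230246251565e-13))
```

View pics/raw_o.png

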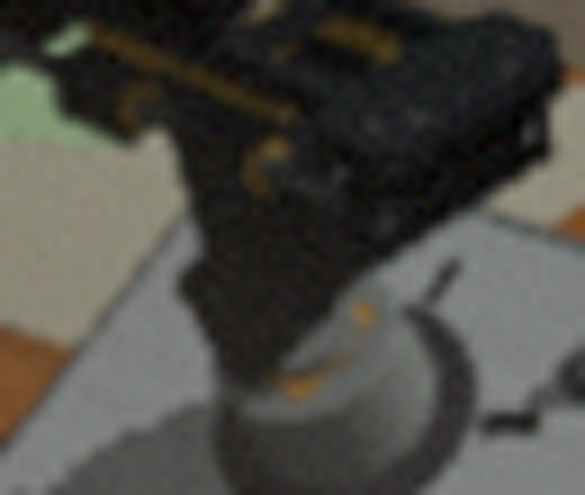

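Emit:
move_arm:
  increments: [0, 0, 0, 0.001, 0, -0.0003, 0, 0, 0, 0, 0.002, 0, -0.0007, 0, 0, 0, 0, 0.002, 0, -0.0007, 0, 0, 0, 0, 0.002, 0, -0.0007, 0]

```text
time_s: 15.6
tcp_pos: [0.5324, 0.1243, 0.1459]
ee_rot: [[0.132, 0.05, -0.99], [0.045, -0.998, -0.044], [-0.99, -0.039, -0.134]]
wrist_force: [-14.4, 2.7, 19.1]
gripper_width: 0.155
```

```bash
python3 ov.py p
```

```text
tip [0.5643 0.1281 0.0943] rel mouth v,y,n mm [  0.1496   0.3016 -36.8705] tilt deg 0.1833275332157907 [-14.3568   2.7355  19.0691]
```

View pics/ov_p.png

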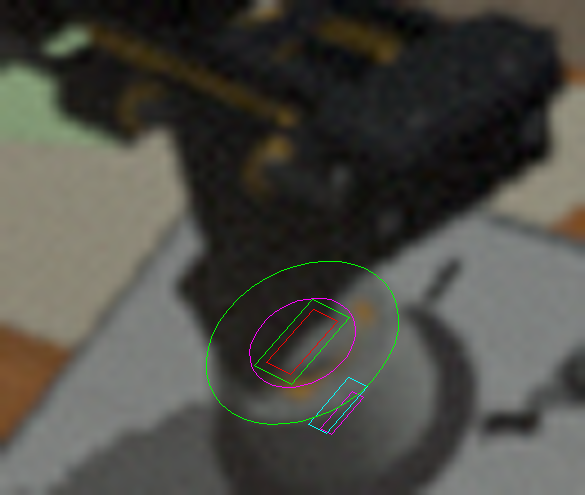

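```bash
cat > turn.py <<'E'
import sys
from goal3 import *
S=r.sense();A=S["ee_rot"];p=S["tcp_pos"];K=A@tR
ax=n;tip=mouth+np.array([0.,0.3e-3,0])  # axis point
ax_t=A.T@(-n)
cur=np.degrees(np.arctan2(-(K[:,0]@np.cross(n,ux)),K[:,0]@ux));print("key phi deg",cur, "rad",np.radians(cur),S["wrist_force"],S["moment"])
for d in [float(x) for x in sys.argv[1:]]:
    Q=Ro.from_rotvec(-np.radians(d)*n)
    sh=A.T@(tip+Q.apply(p-tip)-p);print(d,(ax_t*d).round(2),sh.round(4))
E
python3 turn.py 5 10 15 20 25 30 35 40
```

```text
key phi deg 5.15504633949553 rad 0.0899725317170784 [-13.8164   3.7186  18.8572] [1.3242 3.6482 0.4828]
5.0 [ 4.69 -0.02 -1.72] [-0.     -0.0003 -0.    ]
10.0 [ 9.39 -0.04 -3.45] [-0.     -0.0007 -0.0001]
15.0 [14.08 -0.06 -5.17] [-0.0001 -0.001  -0.0001]
20.0 [18.77 -0.08 -6.9 ] [-0.0001 -0.0013 -0.0003]
25.0 [23.47 -0.1  -8.62] [-0.0001 -0.0017 -0.0004]
30.0 [ 28.16  -0.11 -10.34] [-0.0002 -0.002  -0.0005]
35.0 [ 32.85  -0.13 -12.07] [-0.0003 -0.0022 -0.0007]
40.0 [ 37.55  -0.15 -13.79] [-0.0003 -0.0025 -0.0009]
```

Hard stop at 36.9 mm with about 24 N, so the key is home. I'll turn clockwise, first 30°, with a little of the press relieved.

Emit:
move_arm:
  increments: [4.69, 0, -1.72, -0.001, -0.0003, 0.0003, 0, 9.39, 0, -3.45, -0.001, -0.0007, 0.0003, 0, 14.08, 0, -5.17, -0.001, -0.001, 0.0002, 0, 18.77, 0, -6.9, -0.001, -0.0013, 0.0001, 0, 23.47, 0, -8.62, -0.001, -0.0017, 0, 0, 28.16, 0, -10.34, -0.001, -0.002, -0.0001, 0, 28.16, 0, -10.34, -0.001, -0.002, -0.0001, 0]

```text
time_s: 16.23
tcp_pos: [0.5323, 0.1258, 0.146]
ee_rot: [[0.165, -0.403, -0.9], [0.22, -0.875, 0.431], [-0.961, -0.269, -0.055]]
wrist_force: [-9.0, 2.9, 12.6]
gripper_width: 0.157
```

```bash
python3 ov.py q; python3 turn.py 5 10 15 20 25 30 35 40 45
```

```text
tip [0.5638 0.1275 0.0941] rel mouth v,y,n mm [ -0.4497  -0.1818 -36.7863] tilt deg 0.13642635884938997 [-8.9894  2.8804 12.5797]
key phi deg 35.265671274123065 rad 0.6155020766594312 [-9.8239  1.7061 12.308 ] [1.0124 2.5305 0.8147]
5.0 [ 4.69 -0.02 -1.72] [ 0.     -0.0004  0.    ]
10.0 [ 9.39 -0.03 -3.44] [ 0.     -0.0008  0.    ]
15.0 [14.08 -0.05 -5.16] [-0.     -0.0011  0.    ]
20.0 [18.78 -0.07 -6.88] [-0.     -0.0015 -0.0001]
25.0 [23.47 -0.09 -8.6 ] [-0.0001 -0.0019 -0.0001]
30.0 [ 28.17  -0.1  -10.32] [-0.0001 -0.0022 -0.0003]
35.0 [ 32.86  -0.12 -12.04] [-0.0002 -0.0026 -0.0004]
40.0 [ 37.56  -0.14 -13.76] [-0.0002 -0.0029 -0.0006]
45.0 [ 42.25  -0.16 -15.48] [-0.0003 -0.0032 -0.0008]
```

View pics/raw_q.png

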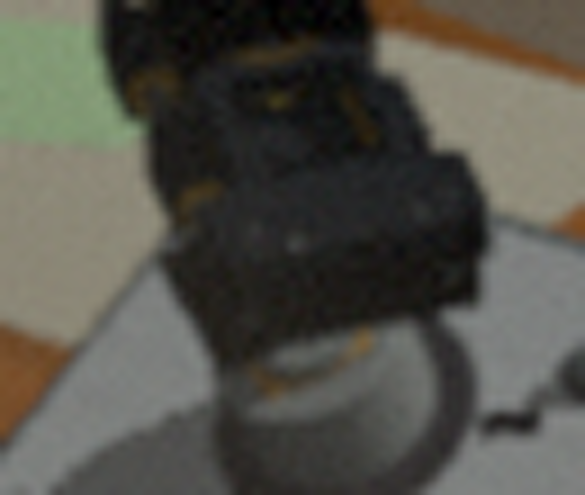

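Emit:
move_arm:
  increments: [4.69, 0, -1.72, 0, -0.0004, 0, 0, 9.39, 0, -3.44, 0, -0.0008, 0, 0, 14.08, 0, -5.16, 0, -0.0011, 0, 0, 18.78, 0, -6.88, 0, -0.0015, -0.0001, 0, 23.47, 0, -8.6, 0, -0.0019, -0.0001, 0, 28.17, 0, -10.32, 0, -0.0022, -0.0003, 0, 32.86, 0, -12.04, -0.0001, -0.0026, -0.0004, 0, 37.56, 0, -13.76, -0.0002, -0.0029, -0.0006, 0, 37.56, 0, -13.76, -0.0002, -0.0029, -0.0006, 0, 37.56, 0, -13.76, -0.0002, -0.0029, -0.0006, 0]

```text
time_s: 17.12
tcp_pos: [0.5334, 0.1279, 0.1468]
ee_rot: [[0.315, -0.814, -0.487], [0.375, -0.365, 0.852], [-0.872, -0.451, 0.19]]
wrist_force: [-11.3, -2.4, 14.0]
gripper_width: 0.158
```

```bash
python3 ov.py s; python3 turn.py 3 6 9; python3 -c "
from h import *
print(r.sense()['joints'])"
```

```text
tip [0.5631 0.1276 0.0937] rel mouth v,y,n mm [ -1.17     0.0138 -36.8186] tilt deg 0.13256111510083685 [-11.329   -2.3709  14.0491]
key phi deg 75.16298341604906 rad 1.311841536231951 [-11.2902  -2.6654  14.7503] [0.3497 2.2219 0.9612]
3.0 [ 2.82 -0.01 -1.03] [ 0.     -0.0002  0.0001]
6.0 [ 5.64 -0.02 -2.05] [ 0.     -0.0005  0.0001]
9.0 [ 8.46 -0.03 -3.08] [ 0.     -0.0007  0.0001]
[ 20.91768236  11.94765569 -23.80804685 -27.41695666 -31.03065943
  26.95401421]
```

View pics/raw_s.png

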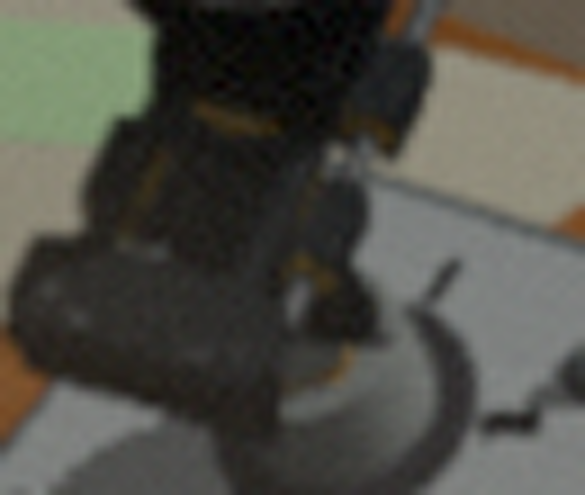

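Emit:
move_arm:
  increments: [2.82, 0, -1.03, 0, -0.0002, 0, 0, 5.64, 0, -2.05, 0, -0.0005, 0.0001, 0, 5.64, 0, -2.05, 0, -0.0005, 0.0001, 0, 5.64, 0, -2.05, 0, -0.0005, 0.0001, 0]

```text
time_s: 17.5
tcp_pos: [0.534, 0.1284, 0.1471]
ee_rot: [[0.345, -0.845, -0.408], [0.386, -0.268, 0.883], [-0.856, -0.462, 0.234]]
wrist_force: [-10.3, -1.5, 14.7]
gripper_width: 0.159
```

```bash
python3 ov.py t; python3 turn.py 3 6
```

```text
tip [0.5634 0.128  0.0939] rel mouth v,y,n mm [ -0.8209   0.3402 -36.8231] tilt deg 0.13304350553523497 [-10.2878  -1.452   14.6876]
key phi deg 81.02622737419686 rad 1.4141744481492948 [-11.3006  -1.2224  13.596 ] [0.3043 1.9965 1.4033]
3.0 [ 2.82 -0.01 -1.03] [ 0.     -0.0002  0.    ]
6.0 [ 5.64 -0.01 -2.05] [ 0.     -0.0005  0.0001]
```

Emit:
move_arm:
  increments: [2.82, 0, -1.03, 0, -0.0002, 0, 0, 5.64, 0, -2.05, 0, -0.0005, 0.0001, 0, 5.64, 0, -2.05, 0, -0.0005, 0.0001, 0, 5.64, 0, -2.05, 0, -0.0005, 0.0001, 0]

```text
time_s: 17.88
tcp_pos: [0.5338, 0.128, 0.1467]
ee_rot: [[0.374, -0.869, -0.325], [0.393, -0.169, 0.904], [-0.84, -0.466, 0.278]]
wrist_force: [-11.9, -3.7, 14.5]
gripper_width: 0.17
```

```bash
python3 ov.py u; python3 turn.py 3 6
```

```text
tip [0.5627 0.1274 0.0933] rel mouth v,y,n mm [ -1.7398  -0.1347 -36.9922] tilt deg 0.17705495751898917 [-11.9463  -3.6687  14.4798]
key phi deg 86.8756384742033 rad 1.5162659311471105 [-10.961   -3.4379  15.4116] [-0.5658  2.1522  1.5358]
3.0 [ 2.82 -0.01 -1.02] [ 0.     -0.0002  0.0001]
6.0 [ 5.64 -0.02 -2.05] [ 0.0001 -0.0004  0.0002]
```

View pics/raw_u.png

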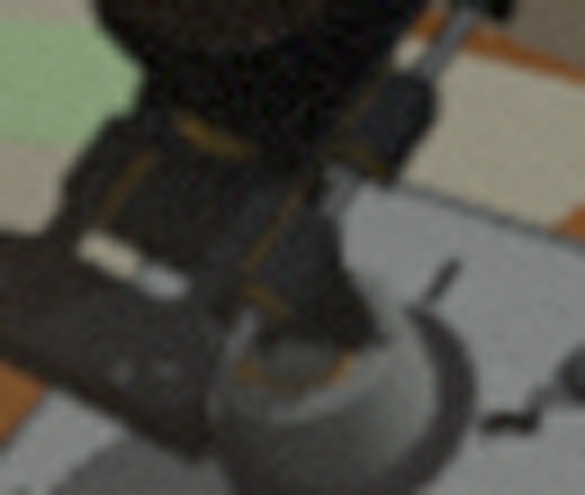

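The opening rose from 0.159 to 0.170 as the head twisted in the grip, so the switch is at its stop. I'll unwind slightly, ease the press and release.

Emit:
move_arm:
  increments: [-2.5, 0, 0.9, -0.0005, 0.0002, 0, 0, -4.7, 0, 1.7, -0.001, 0.0004, 0, 0, -4.7, 0, 1.7, -0.001, 0.0004, 0, 0, -4.7, 0, 1.7, -0.001, 0.0004, 0, 0.06, -4.7, 0, 1.7, -0.001, 0.0004, 0, 0.06, -4.7, 0, 1.7, -0.001, 0.0004, 0, 0.06, -4.7, 0, 1.7, -0.001, 0.0004, 0, 0.06, -4.7, 0, 1.7, -0.001, 0.0004, 0, 0.06, -4.7, 0, 1.7, -0.001, 0.0004, 0, 0.06]

```text
time_s: 18.68
tcp_pos: [0.5351, 0.1285, 0.1465]
ee_rot: [[0.352, -0.85, -0.391], [0.387, -0.249, 0.888], [-0.852, -0.464, 0.241]]
wrist_force: [0.5, 0.2, -0.8]
gripper_width: 0.528
```

```bash
python3 ov.py w; python3 turn.py 3
```

```text
tip [0.5645 0.128  0.0933] rel mouth v,y,n mm [ -0.121    0.2352 -37.8792] tilt deg 0.20212905295050104 [ 0.4725  0.1505 -0.8035]
key phi deg 82.20217763729238 rad 1.4346986520800051 [ 0.3478 -0.9925  0.0651] [-0.6478  0.6836 -0.0097]
3.0 [ 2.82 -0.   -1.02] [ 0.     -0.0002  0.    ]
```

View pics/raw_w.png

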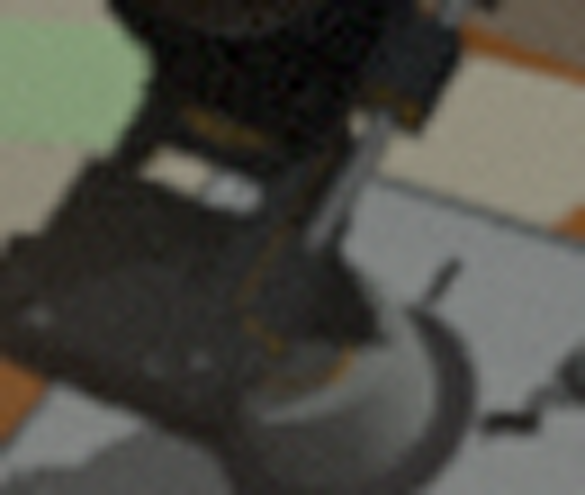

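Emit:
move_arm:
  increments: [0, 0, 0, 0, 0, 0, 0.07, 0, 0, 0, -0.01, 0, 0, 0.07, 0, 0, 0, -0.025, 0, 0, 0.07, 0, 0, 0, -0.045, 0, 0, 0.07, 0, 0, 0, -0.075, 0, 0, 0.07, 0, 0, 0, -0.11, 0, 0, 0.07, 0, 0, 0, -0.15, 0, 0, 0.07, 0, 0, 0, -0.18, 0, 0, 0.07, 0, 0, 0, -0.2, 0, 0, 0.07, 0, 0, 0, -0.2, 0, 0, 0.07]

```text
time_s: 19.57
tcp_pos: [0.4651, 0.0498, 0.3233]
ee_rot: [[0.362, -0.845, -0.393], [0.387, -0.247, 0.888], [-0.848, -0.474, 0.237]]
wrist_force: [1.0, -0.1, 0.7]
gripper_width: 0.804
```

```bash
python3 look.py x; python3 ov.py x2; python3 - <<'E'
import cv2,numpy as np
t=cv2.imread('pics/top_x.png');s=cv2.imread('pics/side_x.png')
cv2.imwrite('pics/full_x.png',np.vstack([s[140:340],t[120:320]]))
E
```

```text
[0.4651 0.0498 0.3233] [ 13.7745  -7.0574 -19.0506 -21.4412 -52.3783  15.8166] 0.804400105274731 [ 0.9583 -0.0777  0.6663] [-0.7315  0.6613  0.0092] 19.5667
[[ 0.3622 -0.8452 -0.3931]
 [ 0.3869 -0.2473  0.8883]
 [-0.848  -0.4739  0.2374]]
side crop 214 88 tcp [259.9941 133.9319]
top crop 229 187 tcp [274.578  232.6478]
tip [0.4936 0.0505 0.2651] rel mouth v,y,n mm [  9.5791 -67.3873 151.541 ] tilt deg 0.285895707511542 [-0.2    -0.3371 -0.3011]
```

View pics/raw_x2.png

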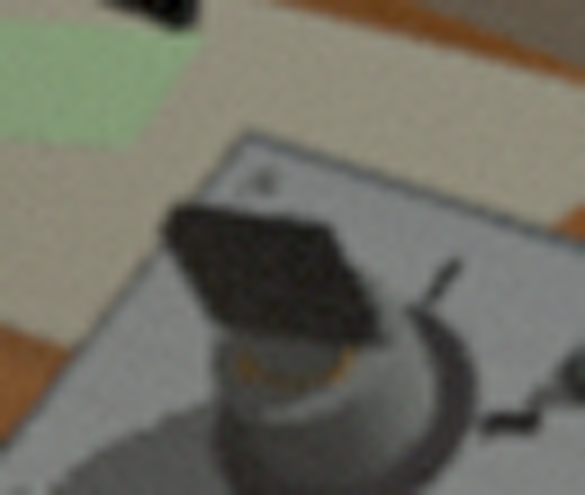

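View pics/full_x.png

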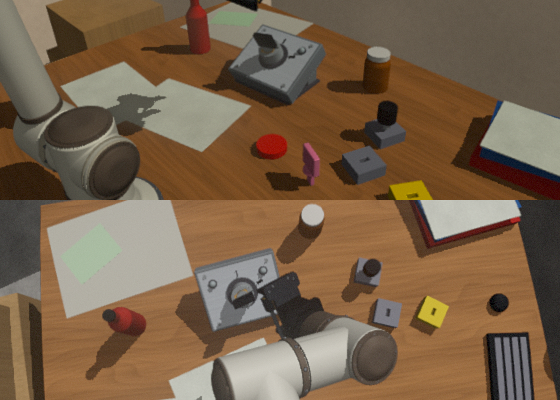

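```bash
python3 - <<'E'
from goal3 import *
x0,y0,k=235,150,9
im=cv2.imread("pics/side_x2.png");top=cv2.imread("pics/top_x.png")
for nm,im,(x0,y0) in(("side",im,(235,150)),("top",top,(210,185))):
    z=cv2.resize(im[y0:y0+55,x0:x0+65],None,fx=9,fy=9,interpolation=cv2.INTER_CUBIC)
    for phi,c in((1.25,(0,255,0)),(1.1,(0,0,255))):
        v=Ro.from_rotvec(-phi*n).apply(ux);w=np.cross(n,v)
        for zz in(.042,.09):
            P=[mouth+n*(zz-.036)+v*a*.028+w*b*.007 for a,b in((1,1),(1,-1),(-1,-1),(-1,1))]
            q=((proj(nm,P)-[x0,y0]+.5)*9).astype(np.int32);cv2.polylines(z,[q],True,c,1)
    cv2.imwrite(f"pics/fin_{nm}.png",z)
a=cv2.imread("pics/fin_side.png");b=cv2.imread("pics/fin_top.png");cv2.imwrite("pics/fin.png",cv2.resize(np.hstack([a,b]),None,fx=.68,fy=.68))
E
```

```text
(no output)
```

View pics/fin.png

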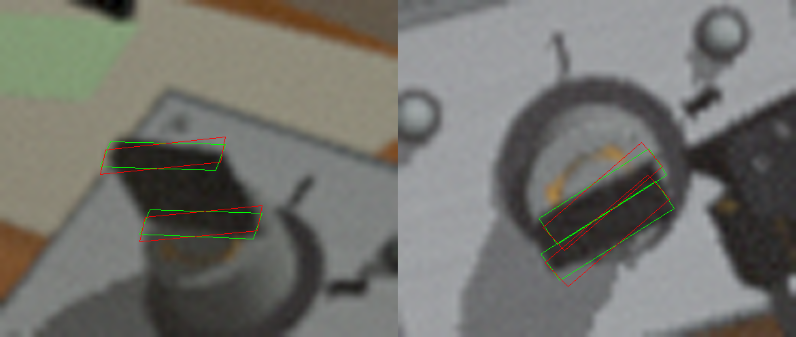

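```bash
python3 -c "
from station import r
print(r.sense()['joint_velocities'],r.sense()['wrist_force']);print(r.finish_job())"
```

```text
[ 0.48319496  1.70097432 -0.77433979 -0.11767714  0.08603145  0.09803513] [-0.66940853  0.50414474  0.17578898]
the job is handed in; nothing more can be done
None
```

I put the flat key fully into the switch, turned it clockwise to its stop, let go, and handed the job in at about 20 s of the 54 s. No verdict was reported.

**How it went:** My first, straight grip could not reach home, because joint 5 would have run into its limit. I put the key back in its stand, gripped it again with the tool tilted 20°, and then inserted and turned it from that grip.

**Last checks:**
- **Fully home:** the key met a hard stop at about 36.9 mm of travel (36 mm nominal), at about 24 N. The final side and top pictures show it seated and straight.
- **Switch on:** at the end of the turn the head began to twist in the grip, which I took as the stop. In the top view the brass around the slot lines up with 1.25 rad. The key head looks slightly past that, which fits its play in the slot.
- **Released and clear:** the gripper is open, about 20 cm back from the switch, with under 1 N on the wrist. The arm still had a small residual motion of up to 1.7 degrees/s just before hand-in.
- **Other items:** the round key, jar, flask and tin look to be in the same places in the pictures; I did not measure them again.

**What disagreed:** the two cameras differed by about 2 mm on the position of the switch, and the side view was too coarse to measure the slot angle. The slot's lead-in absorbed these errors.

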